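Put the whistle weight away in the spring-lid tin

TASK

Press the round thumb button on the front of the steel tin so that its sprung lid pops fully open, put the pressure cooker's steel whistle weight inside the tin, then push the lid down until it snaps shut and stays latched. Be gentle: press neither the button nor the lid harder than a firm thumb would (no more than 25 N), and leave the mug, the scoop and the cooker where they stand.

Things in the scene. Friction and masses are not known exactly. Their poses are not given: they have to be found in the camera images.
- holder: Wooden holder fixed to the counter, 124 x 124 x 34 mm high; the steel tin stands in it. Origin: centre of its underside; z up, -x is the tin's front (button side), +x the hinge side, y along the hinge. Cork packing under the tin, different each time and not measured, lifts tin, lid and button by L = 0 to 18 mm; find it by feel. It does not yield under load.
- tin_floor (a point): Fixed to the holder: centre of the tin's inner floor if L were 0 (13 mm above the counter); the real floor is L higher. The tin is 110 x 110 mm outside with 3 mm walls; its open rim is 62 mm above its inner floor.
- hinge_ref (a point): Fixed to the holder: middle of the lid's hinge axis (along y) if L were 0: holder x +57 mm, 78 mm above the counter. The real axis is L higher. The lid is a steel plate 114 x 114 mm whose underside lies in the hinge axis and whose outer face is 4 mm from it. A 30 mm wide tongue goes 8 mm on past the middle of its front edge.
- lid (a joint): Lid angle in rad: 0 shut and latched, 1.6 fully open, just past upright. Its spring (2 N at the front edge when shut) pops it open in about 0.5 s and holds it open. Shut it by pushing the outer face over from behind, then down on top: 80 to 95 mm from the hinge it snaps in at about 8 to 13 N; 1 to 2 mm lower a seal resists with some 15 N per mm. If not snapped in, it reopens.
- button_ref (a point): Fixed to the holder: centre of the top of the unpressed thumb button if L were 0: holder x -98 mm, 62 mm above the counter. The real top is L higher. The button is a round black disc 26 mm in diameter on a paddle 30 mm wide that ends 14 mm further forward. Press it straight down.
- latch (a joint): Angle in rad of the rocking catch that the button works: 0 at rest, 0.25 at its hard stop. The button yields from about 1.7 N, frees the lid after 5 to 7 mm (about 3 N) and meets the hard stop after 9 mm (3.3 N); a spring returns it. The catch's nose stands 14 mm above the shut lid at its front edge and swings 10 mm forward when pressed.
- weight_mid (a point): Centre (24 mm above its underside) of the loose steel whistle weight, upright on the counter: round body 36 mm in diameter and 31 mm high, short neck, knob 24 mm in diameter on top, 48 mm high in all, about 0.16 kg. z points up along it.
- weight: The same whistle weight; origin at the centre of its underside.
- mug: White ceramic mug, 80 mm in diameter, 92 mm high, handle towards its +y; origin at the centre of its underside. Bystander.
- scoop: White plastic scoop lying on the counter, about 160 mm long along its x, 35 mm high, a round cup 60 mm in diameter at +60 mm, origin at counter level. Bystander.
- cooker: Aluminium pressure cooker with its lid locked, 220 mm in diameter, about 185 mm high, a black handle that reaches 255 mm out towards its -x; origin at the centre of its underside. Bystander.

How it is judged:
By the outcome, as a careful person would: the job done as asked, in the order asked, and still so for the second after the job is handed in, with the robot touching nothing.
It also fails if it takes over 72 s, if anything falls off the work surface, if the arm or the gripper's body presses on something with over 40 N, if the wrist force passes 120 N, or if a joint passes its speed limit or range.

ROBOT

A 7-joint arm with a two-finger parallel gripper is mounted at the origin on the work surface. World frame = base frame: x ahead of the robot, y to its left, z up, the work surface at z = 0. Lengths are in m, angles in rad, forces in N, time in s.
With the tool pointing down it reaches from about 0.4 to 0.85 m from the base axis. Payload 10.4 kg.
Tool frame: the origin (TCP) lies between the finger pads; the fingertips stand 25 mm ahead of it and the grasp point (between the pads) lies 6 mm ahead of it; x points along the fingers, y is the direction in which the jaws open and shut, and the axes are right-handed (so a half turn about x gives the same grasp; the last joint's range is limited). The gripper opens to 87 mm and grips with 3 to 60 N. Pads are 19 mm wide; open, the fingers measure 117 mm over their backs; the gripper's body (75 mm by 190 mm) begins 51 mm behind the grasp point.
Start: joints at [-1.22, 0.332, -0.065, 1.46, 0.022, 1.35, -0.088], TCP at [0.228, 0.582, 0.213] pointing down, gripper open.
Joint ranges: [-2.6, 2.6], [-0.5, 2.12], [-1.47, 1.34], [0.16, 2.42], [-1.27, 4.41], [0.06, 2.06], [-2.6, 2.6]. Speed limits (rad/s): [2.22, 2.22, 2.79, 2.79, 3.14, 3.14, 3.14].

INTERFACE

Orientations are given as a unit quaternion [x, y, z, w].
In Python, from bench import r gives the robot as it stands.
- The arm moves only by the shell command python3 -m pendant 'ROWS' [FORCE]. ROWS is JSON, a list of rows, each an object with "translation": the shift along the world's x, y, z in cm, a list of three; "angular": the turn, a rotation vector about the world's x, y, z in degrees, a list of three; "hand": the opening, from -1 (shut) to 1 (fully open). In form: [{"translation": [dx, dy, dz], "angular": [wx, wy, wz], "hand": hand}, ...]. A call has 1 to 20 rows; each row shifts and turns the commanded pose from where the row before left it; what a row does not reach is not made up. A row lasts 1/10 s, in which the tool goes at most 50 mm and 8.59 degrees, less where a joint would pass 70% of its speed; a pose out of reach is approached as far as the arm can. A call is refused whole if a number of a shift passes 5 or a number of a turn 8.59, either way. A call with a gripper value outside its range is refused whole. The fingers move at their own pace and stop on an object; FORCE is the grip in N (left out, the last holds). Time passes only in rows, so rows that do not move let the fingers close. It gives the time, the measured TCP pose, the force and the opening at its end, in the units of the state.
- r.read_state(): the state, without advancing time (a new reading comes with each control period).
- r.camera(name): name is "scene" or "top" or "wrist"; returns the picture (384x512x3 uint8, red, green, blue); there is no depth.
- r.camera_info(name): a dict with "fx", "fy", "cx", "cy" (pixels), "distortion" ([k1, k2, p1, p2, k3] as OpenCV has them; the pictures are not rectified), "rvec" (rotation vector, rad) and "tvec" (3), from world to camera coordinates, as OpenCV has them; the wrist camera has in their place "mount" (4x4, takes a point from camera to tool coordinates, whose origin is the TCP and whose axes are the tool frame's). Camera axes: x right, y down, z forward; pixel columns grow to the right and rows downward; lengths in m; the calibration is good to about 2 mm. A picture is of the moment at which its call begins: read the wrist's pose just before it. camera_info takes no time and is no camera call.
- r.close_job(): hands the job in, once; it reports no verdict.
Trained networks look in the newest picture that a camera, given by its name, has taken for a name from the list of things; names that differ only in an ending like _2 or _b are one class to them, and where a whole thing is asked for, a point or a joint stands for the part that bears it (a point fixed in the world has none). Each returns a list of dicts, best first, with "confidence" (0 to 1); they miss things now and then, are a little off and sometimes report something else, mostly with a low value. They report only what shows in the picture. A call takes as long as a camera call.
- r.find_in(camera, name): "point" ([row, column] in pixels, amid what is visible of it).
- r.mark_of(camera, name): "point" ([row, column] in pixels: a listed point, or the origin of a listed thing).
The state is a dict: "time": time; "joint_positions": joint angles; "joint_vel": joint speeds; "joint_torque": joint torques, N m; "ee_pos": TCP position; "eef_rot": TCP orientation; "ft_force": force on the tool from outside, world axes, zero at the start; "torque": the same for the moment, N m; "width": finger opening in m.
Only numpy, scipy, OpenCV 4.12 (cv2) and the standard library are available. Lean on these libraries where they do the work, as an engineer would, in place of code of your own. Each camera call takes 0.05 s, during which the arm holds its last target.

## Working session

There is one attempt and no reset: what is moved stays moved. The work goes in short steps, Python scripts to look and compute and a shell command to move; the robot and the scene stay as the last step left them, time stands still between calls to the robot, and variables do not carry over. Pictures are saved under pics/ and viewed, and the job is handed in when it is done.

```bash
ls; mkdir -p pics; cat > h.py <<'E'
import numpy as np, cv2
from bench import r
from scipy.spatial.transform import Rotation as R
def save(cam,fn):
    im=r.camera(cam); cv2.imwrite('pics/'+fn,im[:,:,::-1]); return im
def ray(cam,pt):
    i=r.camera_info(cam)
    K=np.array([[i['fx'],0,i['cx']],[0,i['fy'],i['cy']],[0,0,1]])
    u=cv2.undistortPoints(np.array([[[pt[1],pt[0]]]],float),K,np.array(i['distortion']))[0,0]
    d=np.array([u[0],u[1],1.])
    if 'mount' in i:
        s=r.read_state(); M=np.array(i['mount']); Rt=R.from_quat(s['eef_rot']).as_matrix()
        o=Rt@M[:3,3]+s['ee_pos']; d=Rt@M[:3,:3]@d
    else:
        Rm=cv2.Rodrigues(np.array(i['rvec'],float))[0]; o=-Rm.T@np.array(i['tvec']).ravel(); d=Rm.T@d
    return o,d
def atz(cam,pt,z):
    o,d=ray(cam,pt); return o+d*(z-o[2])/d[2]
def proj(cam,P):
    i=r.camera_info(cam)
    K=np.array([[i['fx'],0,i['cx']],[0,i['fy'],i['cy']],[0,0,1]])
    if 'mount' in i:
        s=r.read_state(); M=np.array(i['mount']); Rt=R.from_quat(s['eef_rot']).as_matrix()
        T=np.eye(4);T[:3,:3]=Rt;T[:3,3]=s['ee_pos'];C=np.linalg.inv(T@M)
        rv=cv2.Rodrigues(C[:3,:3])[0];tv=C[:3,3]
    else: rv=np.array(i['rvec'],float);tv=np.array(i['tvec'],float)
    return cv2.projectPoints(np.array(P,float).reshape(-1,1,3),rv,tv,K,np.array(i['distortion']))[0].reshape(-1,2)[:,::-1]
def tri(l):
    A=np.zeros((3,3));b=np.zeros(3)
    for o,d in l:
        d=d/np.linalg.norm(d);P=np.eye(3)-np.outer(d,d);A+=P;b+=P@o
    x=np.linalg.solve(A,b); return x
def st():
    s=r.read_state(); print('t',round(s['time'],2),'p',np.round(s['ee_pos'],4),'q',np.round(s['eef_rot'],3),'f',np.round(s['ft_force'],1),'w',round(s['width'],4)); return s
E
python3 - <<'E'
from h import *
for c in ['scene','top','wrist']: save(c,c+'0.png')
s=st(); print(R.from_quat(s['eef_rot']).as_matrix().round(2))
for n in ['holder','tin_floor','hinge_ref','button_ref','weight_mid','weight','mug','scoop','cooker','latch','lid']:
    for c in ['scene','top']:
        m=r.mark_of(c,n)[:2] if n not in('lid','latch') else []; f=r.find_in(c,n)[:2]
        print(n,c,[(np.round(x['point'],1).tolist(),round(x['confidence'],2)) for x in m],'|',[(np.round(x['point'],1).tolist(),round(x['confidence'],2)) for x in f])
E
```

```text
pics
t 0.15 p [0.2281 0.5816 0.2122] q [ 0.131  0.695 -0.132  0.695] f [-0.2 -0.6  0.2] w 0.0869
[[-0.    0.37  0.93]
 [-0.    0.93 -0.37]
 [-1.   -0.    0.  ]]
holder scene [([265.4, 197.2], 0.83)] | [([251.4, 192.3], 0.68)]
holder top [([198.7, 321.3], 0.77)] | [([198.7, 319.4], 0.73)]
tin_floor scene [] | [([251.4, 192.9], 0.76)]
tin_floor top [] | [([199.9, 323.5], 0.76)]
hinge_ref scene [([256.3, 205.8], 0.62)] | [([254.4, 191.8], 0.59)]
hinge_ref top [([180.7, 331.4], 0.81), ([224.7, 212.9], 0.34)] | [([198.1, 320.5], 0.84)]
button_ref scene [([229.5, 170.1], 0.68)] | [([253.1, 195.5], 0.56)]
button_ref top [([237.2, 121.0], 0.72), ([227.1, 316.0], 0.61)] | [([198.9, 322.4], 0.69)]
weight_mid scene [([179.0, 231.2], 0.57)] | [([181.9, 229.6], 0.62)]
weight_mid top [([226.4, 211.3], 0.48)] | [([225.8, 212.3], 0.62)]
weight scene [([259.1, 209.7], 0.68), ([182.2, 235.9], 0.45)] | [([179.4, 234.6], 0.52)]
weight top [([225.9, 214.5], 0.64), ([228.2, 210.3], 0.48)] | []
mug scene [([316.6, 141.9], 0.69), ([177.5, 230.6], 0.43)] | [([303.6, 135.8], 0.87)]
mug top [([205.5, 383.7], 0.86)] | [([210.9, 389.4], 0.83)]
scoop scene [([340.9, 201.5], 0.8), ([138.1, 262.7], 0.17)] | [([252.8, 192.6], 0.59), ([330.8, 188.1], 0.56)]
scoop top [([151.4, 381.9], 0.87)] | [([166.6, 386.6], 0.93), ([225.6, 210.6], 0.6)]
cooker scene [([137.0, 263.1], 0.67)] | [([113.4, 265.1], 0.74)]
cooker top [([236.5, 121.0], 0.58)] | [([235.8, 106.4], 0.72)]
latch scene [] | []
latch top [] | [([227.4, 313.7], 0.52)]
lid scene [] | [([242.2, 191.2], 0.72), ([256.0, 193.1], 0.24)]
lid top [] | []
```

View pics/scene0.png

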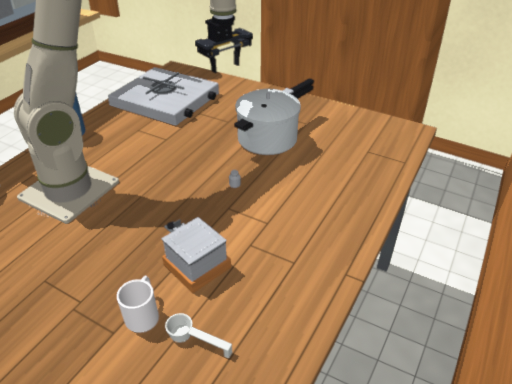

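View pics/top0.png

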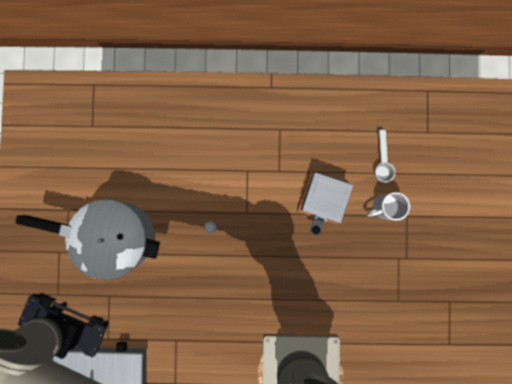

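```bash
python3 - <<'E'
from h import *
p=lambda n,s,t,z:print(n,'tri',tri([ray('scene',s),ray('top',t)]).round(4),'top@z',atz('top',t,z)[:2].round(4),'scene@z',atz('scene',s,z)[:2].round(4))
p('holder',[265.4,197.2],[198.7,321.3],0)
p('hinge',[256.3,205.8],[180.7,331.4],.078)
p('button',[229.5,170.1],[227.1,316],.062)
p('wmid',[179,231.2],[226.4,211.3],.024)
p('mug',[316.6,141.9],[205.5,383.7],0)
p('scoop',[340.9,201.5],[151.4,381.9],0)
p('cooker',[137,263.1],[236.5,121],0)
for c in['scene','top']:
  o,d=ray(c,[192,256]);print(c,o,d)
E
```

```text
holder tri [ 0.5348 -0.0551  0.0012] top@z [ 0.5353 -0.0549] scene@z [ 0.5336 -0.0545]
hinge tri [ 0.5831 -0.0724  0.0777] top@z [ 0.5859 -0.0704] scene@z [ 0.5804 -0.0745]
button tri [ 0.4464 -0.0323  0.0679] top@z [ 0.4506 -0.0298] scene@z [ 0.437  -0.0304]
wmid tri [0.4406 0.2761 0.0237] top@z [0.4456 0.2794] scene@z [0.4359 0.2723]
mug tri [ 0.5152 -0.25   -0.    ] top@z [ 0.5176 -0.2479] scene@z [ 0.5125 -0.2515]
scoop tri [ 0.6797 -0.2398  0.0141] top@z [ 0.6851 -0.2418] scene@z [ 0.67   -0.2351]
cooker tri [0.4036 0.5512 0.0125] top@z [0.4085 0.5591] scene@z [0.389  0.5637]
scene [ 1.05706116 -0.67952492  0.89903805] [-0.37865408  0.67559234 -0.63281878]
top [0.50445664 0.15843566 1.25139626] [ 0.0383467  -0.00960911 -0.99928114]
```

The scene view shows the tin in its holder near (265,197) with the button at (229,170) and the weight at (179,231). The top view shows the tin at (199,321), the button at (227,316) and the weight at (226,211). The networks' marks agree with both pictures, apart from a few stray hits. The lid opens away from the robot, and the tin's front axis sits at about -16°.

Next I'll raise the arm and go over the tin for a wrist view.

```bash
python3 -c "
from h import *
print(np.round(r.camera_info('wrist')['mount'],3), r.camera_info('wrist')['fx'])"
python3 -m pendant '[{"translation":[0,-1,3],"angular":[0,0,0],"hand":1},{"translation":[0,-2,3],"angular":[0,0,0],"hand":1},{"translation":[1,-4,2],"angular":[0,0,0],"hand":1},{"translation":[1,-4.5,0],"angular":[0,0,0],"hand":0},{"translation":[1,-4.5,0],"angular":[0,0,0],"hand":-1},{"translation":[1.5,-4.5,0],"angular":[0,0,0],"hand":-1},{"translation":[2,-4.5,0],"angular":[0,0,0],"hand":-1},{"translation":[2,-4.5,0],"angular":[0,0,0],"hand":-1},{"translation":[2,-3,0],"angular":[0,0,0],"hand":-1},{"translation":[0,0,0],"angular":[0,0,0],"hand":-1},{"translation":[0,0,0],"angular":[0,0,0],"hand":-1}]' 20
python3 -c "
from h import *
save('wrist','w1.png');st()
print(r.mark_of('wrist','weight_mid'))"
```

```text
[[-0.001 -0.303  0.953 -0.172]
 [ 1.     0.     0.001  0.   ]
 [-0.001  0.953  0.303 -0.085]
 [ 0.     0.     0.     1.   ]] 276.6742378811079
time: 3.25
ee_pos: [0.3334, 0.2567, 0.2932]
eef_rot: [0.132, 0.695, -0.132, 0.695]
ft_force: [-0.6, 0.7, 0.3]
width: 0.0309
t 3.3 p [0.3328 0.2575 0.293 ] q [ 0.131  0.695 -0.131  0.695] f [0.2 0.3 0.3] w 0.0273
[{'point': [209.3, 292.2], 'confidence': 0.56}]
```

View pics/w1.png

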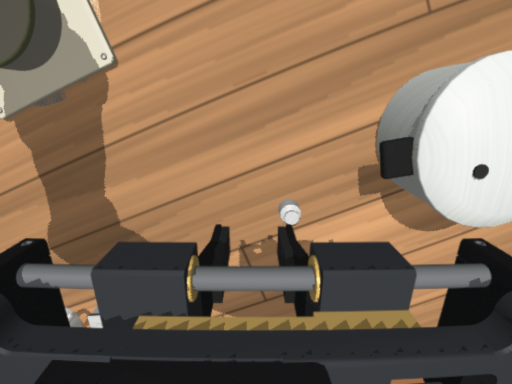

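```bash
python3 -c "
from h import *
print(atz('wrist',[209.3,292.2],.024), proj('wrist',[[.4406,.2761,.0237]]))"
python3 -m pendant '[{"translation":[0,-4,0],"angular":[0,0,2],"hand":-1},{"translation":[0,-5,0],"angular":[0,0,3],"hand":-1},{"translation":[0,-5,0],"angular":[0,0,0],"hand":-1},{"translation":[0.5,-5,0],"angular":[0,0,0],"hand":-1},{"translation":[1,-4,0],"angular":[0,0,0],"hand":-1},{"translation":[1,-3,0],"angular":[0,0,0],"hand":-1},{"translation":[1,-2,0],"angular":[0,0,0],"hand":-1},{"translation":[1,-1,0],"angular":[0,0,0],"hand":-1},{"translation":[0,0,0],"angular":[0,0,0],"hand":-1},{"translation":[0,0,0],"angular":[0,0,0],"hand":-1},{"translation":[0,0,0],"angular":[0,0,0],"hand":-1}]'
python3 -c "
from h import *
save('wrist','w2.png');st()
for n in ['holder','hinge_ref','button_ref','tin_floor']:
  m=r.mark_of('wrist',n); z={'holder':0,'hinge_ref':.078,'button_ref':.062,'tin_floor':.013}[n]
  for x in m[:2]: print(n,x,atz('wrist',x['point'],z).round(4))"
```

```text
[0.43671533 0.28968313 0.024     ] [[213.89490571 285.42760204]]
time: 4.45
ee_pos: [0.3779, -0.0317, 0.2929]
eef_rot: [0.1, 0.7, -0.1, 0.7]
ft_force: [0.2, 0.2, -0.6]
width: 0.0002
t 4.5 p [ 0.3779 -0.0319  0.2929] q [ 0.1  0.7 -0.1  0.7] f [-0.7  0.2 -0.1] w 0.0006
holder {'point': [241.9, 263.4], 'confidence': 0.96} [ 0.5373 -0.0578  0.    ]
button_ref {'point': [200.9, 268.1], 'confidence': 0.97} [ 0.4394 -0.0255  0.062 ]
```

View w2.

The weight appears at (210,291), as the network reported.

View pics/w2.png

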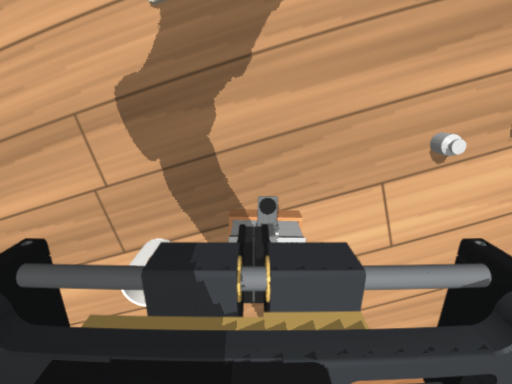

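The wrist view shows the button disc at about (206,268) and the holder's front edge at row 217, columns 229 to 302. I'll refine the yaw from that edge and from the lid outline in the top view.

```bash
python3 - <<'E'
from h import *
im=cv2.imread('pics/w2.png'); c=cv2.resize(im[185:250,215:320],None,fx=7,fy=7,interpolation=cv2.INTER_CUBIC); cv2.imwrite('pics/w2c.png',c)
t=cv2.imread('pics/top0.png'); c=cv2.resize(t[150:250,280:370],None,fx=6,fy=6,interpolation=cv2.INTER_CUBIC); cv2.imwrite('pics/t0c.png',c)
E
```

```text
(no output)
```

View pics/w2c.png

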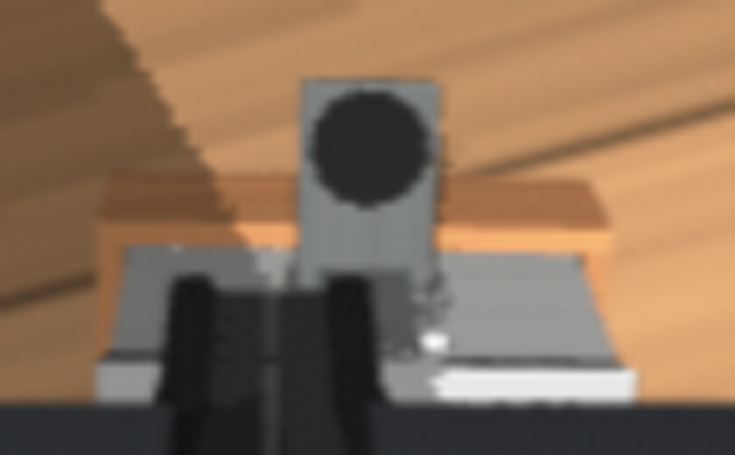

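View pics/t0c.png

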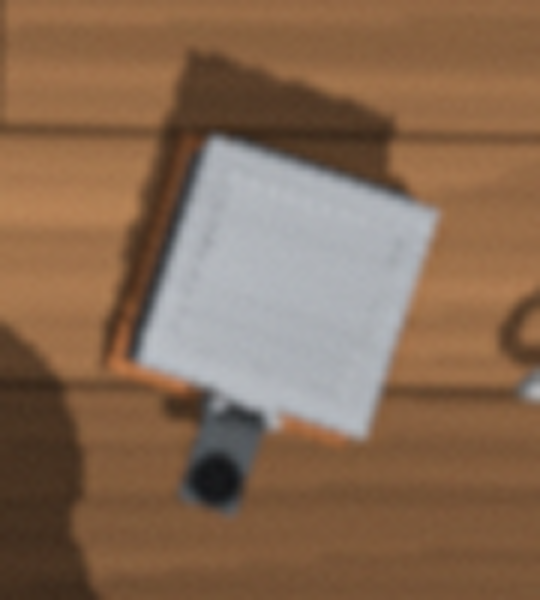

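```bash
python3 - <<'E'
from h import *
w=lambda x,y,z: atz('wrist',[185+(y+.5)/7-.5,215+(x+.5)/7-.5],z)
def an(a,b,n): 
    d=b-a; print(n,np.degrees(np.arctan2(-d[0],d[1])).round(2),np.linalg.norm(d).round(4))
an(w(105,174,0),w(592,181,0),'bot'); an(w(98,225,.034),w(612,231,.034),'top124')
t=lambda x,y,z: atz('top',[150+(y+.5)/6-.5,280+(x+.5)/6-.5],z)
for L in (0,.009,.018):
    z=.082+L
    TL,TR,BL,BR=[t(*p,z) for p in((210,135),(440,212),(135,358),(365,440))]
    an(TR,TL,'far');an(BR,BL,'near'); 
    c=(TL+TR+BL+BR)/4
    print('L',L,'lid side',np.linalg.norm(TL-BL),'centre',c.round(4), 'button wrist',w(369,147,.062+L).round(4),'button top',t(214,480,.062+L).round(4))
# predicted by yaw
import itertools
for y in (-16,-17,-18):
    a=np.radians(y);ux=np.array([np.cos(a),np.sin(a)])
    print(y,'from wrist holder',np.array([.5373,-.0578])-.098*ux, 'from tri', np.array([.5348,-.0551])-.098*ux)
E
```

```text
bot -17.26 0.1255
top124 -17.11 0.1238
far -17.56 0.1165
near -18.66 0.1168
L 0 lid side 0.11316893273331373 centre [ 0.5377 -0.0588  0.082 ] button wrist [ 0.4465 -0.0289  0.062 ] button top [ 0.4434 -0.0277  0.062 ]
far -17.56 0.1156
near -18.66 0.1159
L 0.009 lid side 0.11229795304286463 centre [ 0.5375 -0.0572  0.091 ] button wrist [ 0.4432 -0.0284  0.071 ] button top [ 0.4438 -0.0262  0.071 ]
far -17.56 0.1147
near -18.66 0.115
L 0.018 lid side 0.1114269733524153 centre [ 0.5372 -0.0555  0.1   ] button wrist [ 0.4399 -0.0279  0.08  ] button top [ 0.4443 -0.0248  0.08  ]
-16 from wrist holder [ 0.44309635 -0.03078754] from tri [ 0.44059635 -0.02808754]
-17 from wrist holder [ 0.44358213 -0.02914757] from tri [ 0.44108213 -0.02644757]
-18 from wrist holder [ 0.44409646 -0.02751633] from tri [ 0.44159646 -0.02481633]
```

```bash
python3 -m pendant '[{"translation":[2.3,0.2,-1],"angular":[0,0,-1.2],"hand":-1},{"translation":[2.5,0.2,-3],"angular":[0,0,0],"hand":-1},{"translation":[1.5,0.1,-4],"angular":[0,0,0],"hand":-1},{"translation":[0,0,-4],"angular":[0,0,0],"hand":-1},{"translation":[0,0,-3.5],"angular":[0,0,0],"hand":-1},{"translation":[0,0,-2],"angular":[0,0,0],"hand":-1},{"translation":[0,0,-0.7],"angular":[0,0,0],"hand":-1},{"translation":[0,0,0],"angular":[0,0,0],"hand":-1},{"translation":[0,0,0],"angular":[0,0,0],"hand":-1},{"translation":[0,0,0],"angular":[0,0,0],"hand":-1}]'
python3 -c "
from h import *
for i in range(4): save('wrist','w3.png');st()
"
```

```text
time: 5.7
ee_pos: [0.4421, -0.0277, 0.1121]
eef_rot: [0.109, 0.698, -0.108, 0.699]
ft_force: [0.1, 0.4, -0.1]
width: 0.0002
t 5.75 p [ 0.4419 -0.0277  0.1119] q [ 0.109  0.698 -0.108  0.699] f [-1.6  0.3 -0.1] w 0.0006
t 5.8 p [ 0.4418 -0.0277  0.1118] q [ 0.109  0.698 -0.108  0.699] f [0.1 0.6 0.4] w 0.0006
t 5.85 p [ 0.4417 -0.0277  0.1116] q [ 0.109  0.698 -0.108  0.699] f [ 0.4 -0.7  0.1] w 0.0006
t 5.9 p [ 0.4415 -0.0278  0.1114] q [ 0.109  0.698 -0.108  0.699] f [-0.2  0.  -0.6] w 0.0004
```

View pics/w3.png

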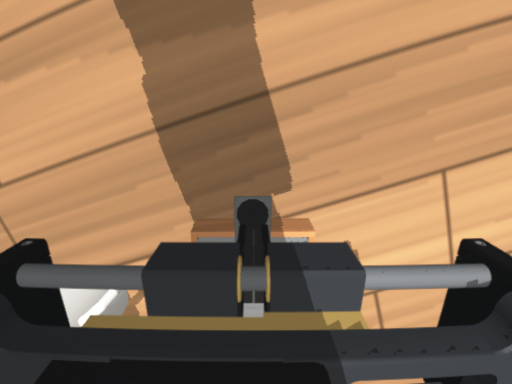

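The fingertips at about (225,253) are over the button. Now I'll feel downward.

```bash

python3 -m pendant '[{"translation":[0,0,-0.2],"angular":[0,0,0],"hand":-1},{"translation":[0,0,-0.2],"angular":[0,0,0],"hand":-1},{"translation":[0,0,-0.1],"angular":[0,0,0],"hand":-1}]'
python3 -m pendant '[{"translation":[0,0,-0.15],"angular":[0,0,0],"hand":-1},{"translation":[0,0,-0.15],"angular":[0,0,0],"hand":-1}]'
python3 -m pendant '[{"translation":[0,0,-0.15],"angular":[0,0,0],"hand":-1},{"translation":[0,0,-0.15],"angular":[0,0,0],"hand":-1}]'
python3 -m pendant '[{"translation":[0,0,-0.15],"angular":[0,0,0],"hand":-1},{"translation":[0,0,-0.15],"angular":[0,0,0],"hand":-1}]'
```

```text
time: 6.2
ee_pos: [0.441, -0.0279, 0.1056]
eef_rot: [0.108, 0.699, -0.108, 0.699]
ft_force: [0.4, -0.2, 0.3]
width: 0.0006
time: 6.4
ee_pos: [0.4412, -0.0279, 0.1027]
eef_rot: [0.108, 0.699, -0.108, 0.699]
ft_force: [-0.5, -0.7, 0.7]
width: 0.0005
time: 6.6
ee_pos: [0.4412, -0.0279, 0.0997]
eef_rot: [0.108, 0.699, -0.108, 0.699]
ft_force: [-0.5, 0.1, -0.5]
width: 0.0004
time: 6.8
ee_pos: [0.4412, -0.0279, 0.0967]
eef_rot: [0.108, 0.699, -0.108, 0.699]
ft_force: [0.5, -0.1, 0.2]
width: 0.0005
```

Tip is at 71.7 mm with no contact yet (L < 10). I'll go on down in 1 to 1.5 mm steps.

```bash

python3 -m pendant '[{"translation":[0,0,-0.1],"angular":[0,0,0],"hand":-1},{"translation":[0,0,-0.1],"angular":[0,0,0],"hand":-1}]' | grep -E 'ee_|ft'
python3 -m pendant '[{"translation":[0,0,-0.1],"angular":[0,0,0],"hand":-1},{"translation":[0,0,0],"angular":[0,0,0],"hand":-1}]'| grep -E 'ee_|ft'
python3 -m pendant '[{"translation":[0,0,-0.1],"angular":[0,0,0],"hand":-1},{"translation":[0,0,0],"angular":[0,0,0],"hand":-1}]'| grep -E 'ee_|ft'
python3 -m pendant '[{"translation":[0,0,-0.1],"angular":[0,0,0],"hand":-1},{"translation":[0,0,0],"angular":[0,0,0],"hand":-1}]'| grep -E 'ee_|ft'
```

```text
ee_pos: [0.4412, -0.0279, 0.0948]
ft_force: [0.0, 0.2, -0.2]
ee_pos: [0.4411, -0.0279, 0.0938]
ft_force: [0.1, 0.7, 0.1]
ee_pos: [0.4411, -0.0279, 0.0928]
ft_force: [-0.4, 0.1, -0.3]
ee_pos: [0.4411, -0.0279, 0.0918]
ft_force: [0.2, 0.1, -0.8]
```

```bash

for i in 1 ; do python3 -m pendant '[{"translation":[0,0,-0.1],"angular":[0,0,0],"hand":-1},{"translation":[0,0,0],"angular":[0,0,0],"hand":-1}]'| grep -E 'ee_|ft'; done
python3 -m pendant '[{"translation":[0,0,-0.1],"angular":[0,0,0],"hand":-1},{"translation":[0,0,0],"angular":[0,0,0],"hand":-1}]'| grep -E 'ee_|ft'
python3 -m pendant '[{"translation":[0,0,-0.1],"angular":[0,0,0],"hand":-1},{"translation":[0,0,0],"angular":[0,0,0],"hand":-1}]'| grep -E 'ee_|ft'
python3 -m pendant '[{"translation":[0,0,-0.1],"angular":[0,0,0],"hand":-1},{"translation":[0,0,0],"angular":[0,0,0],"hand":-1}]'| grep -E 'ee_|ft'
```

```text
ee_pos: [0.4411, -0.0279, 0.0907]
ft_force: [0.3, 0.4, 0.4]
ee_pos: [0.4411, -0.0279, 0.0898]
ft_force: [-0.1, 0.1, -0.4]
ee_pos: [0.4411, -0.0279, 0.0888]
ft_force: [-0.1, 0.1, -0.1]
ee_pos: [0.4411, -0.0279, 0.0878]
ft_force: [-0.5, -0.3, 0.2]
```

```bash
python3 - <<'E'
from h import *
im=save('scene','s3.png'); c=cv2.resize(im[130:300,100:290,::-1],None,fx=4,fy=3.5,interpolation=cv2.INTER_CUBIC); cv2.imwrite('pics/s3c.png',c)
E
```

```text
(no output)
```

View pics/s3c.png

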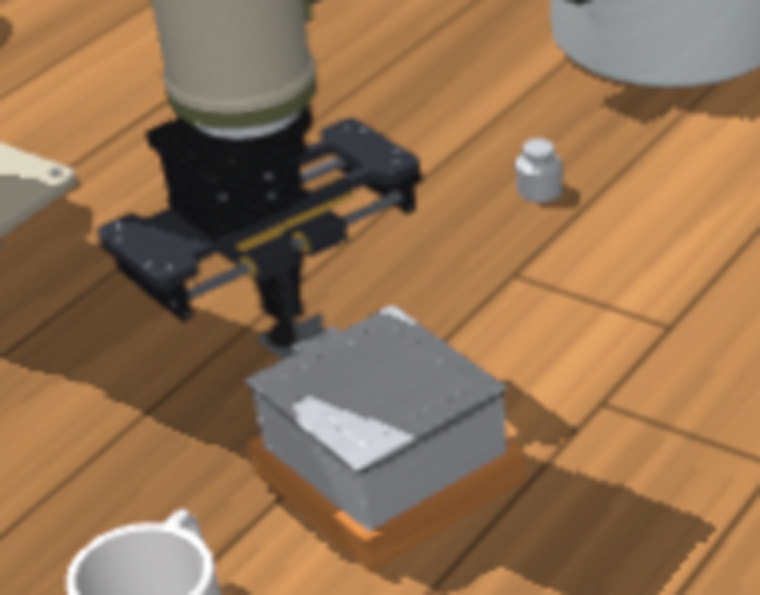

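The fingers stand on the paddle at the front of the tin and the lid is still shut. I'll continue down.

```bash

python3 -m pendant '[{"translation":[0,0,-0.1],"angular":[0,0,0],"hand":-1},{"translation":[0,0,0],"angular":[0,0,0],"hand":-1}]'| grep -E 'ee_|ft'
python3 -m pendant '[{"translation":[0,0,-0.1],"angular":[0,0,0],"hand":-1},{"translation":[0,0,0],"angular":[0,0,0],"hand":-1}]'| grep -E 'ee_|ft'
python3 -m pendant '[{"translation":[0,0,-0.1],"angular":[0,0,0],"hand":-1},{"translation":[0,0,0],"angular":[0,0,0],"hand":-1}]'| grep -E 'ee_|ft'
python3 -m pendant '[{"translation":[0,0,-0.1],"angular":[0,0,0],"hand":-1},{"translation":[0,0,0],"angular":[0,0,0],"hand":-1}]'| grep -E 'ee_|ft'
```

```text
ee_pos: [0.4411, -0.0279, 0.0868]
ft_force: [0.0, -0.8, 0.6]
ee_pos: [0.4411, -0.0279, 0.0858]
ft_force: [0.1, 0.7, -0.1]
ee_pos: [0.4411, -0.0279, 0.0848]
ft_force: [-0.3, -0.0, 0.8]
ee_pos: [0.4411, -0.0279, 0.0838]
ft_force: [0.3, -0.2, -0.5]
```

```bash
python3 - <<'E'
from h import *
im=save('wrist','w4.png'); c=cv2.resize(im[170:270,190:320,::-1],None,fx=6,fy=6,interpolation=cv2.INTER_CUBIC); cv2.imwrite('pics/w4c.png',c)
st()
print(proj('wrist',[[.4411,-.0279,.0588]]))
E
```

```text
t 9.3 p [ 0.4411 -0.0279  0.0838] q [ 0.108  0.699 -0.108  0.699] f [ 1.1  0.  -0.2] w 0.0004
[[219.80779337 252.2936805 ]]
```

View pics/w4c.png

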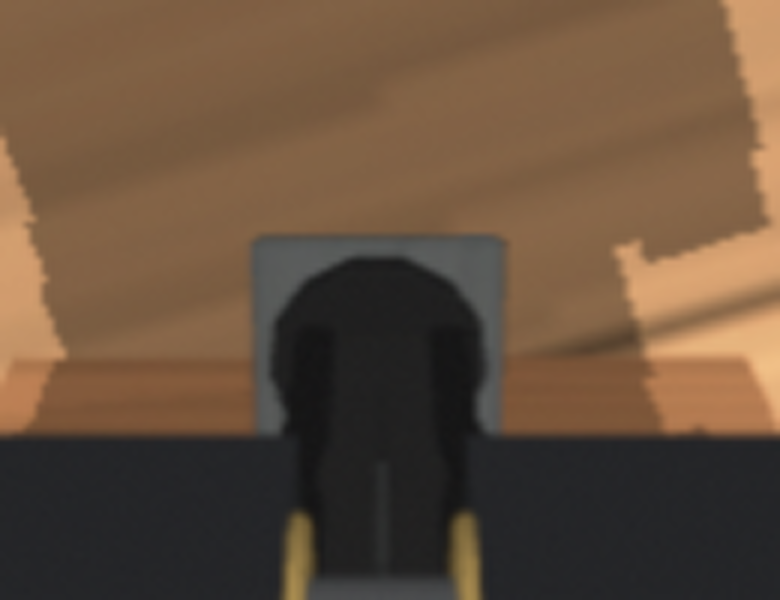

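```bash
python3 - <<'E'
from h import *
for z in (.05,.06,.07):
  print(z, proj('wrist',[[.4435,-.0275,z]])[0].round(1), [ (np.linalg.norm(atz('wrist',[230,235],z)-atz('wrist',[230,271],z))*1e3).round(1), atz('wrist',[230.3,253],z).round(4)])
E
python3 -m pendant '[{"translation":[0,0,-0.1],"angular":[0,0,0],"hand":-1},{"translation":[0,0,0],"angular":[0,0,0],"hand":-1}]'| grep -E 'ee_|ft'
python3 -m pendant '[{"translation":[0,0,-0.1],"angular":[0,0,0],"hand":-1},{"translation":[0,0,0],"angular":[0,0,0],"hand":-1}]'| grep -E 'ee_|ft'
```

```text
0.05 [218.  253.7] [np.float64(29.4), array([ 0.4537, -0.0313,  0.05  ])]
0.06 [223.  253.7] [np.float64(28.0), array([ 0.4492, -0.0299,  0.06  ])]
0.07 [228.5 253.8] [np.float64(26.6), array([ 0.4447, -0.0285,  0.07  ])]
ee_pos: [0.4411, -0.0279, 0.0828]
ft_force: [0.4, 0.8, -0.1]
ee_pos: [0.4412, -0.0279, 0.0818]
ft_force: [0.0, 0.2, 0.1]
```

```bash
python3 - <<'E'
from h import *
a=cv2.imread('pics/w3.png')[170:270,190:320]
im=save('wrist','w5.png')[170:270,190:320,::-1]
s=st(); 
cv2.imwrite('pics/w35.png',np.hstack([cv2.resize(q,None,fx=3,fy=4.5,interpolation=cv2.INTER_CUBIC) for q in (a,im)]))
im=save('scene','s5.png'); cv2.imwrite('pics/s5c.png',cv2.resize(im[190:290,145:245,::-1],None,fx=6,fy=6,interpolation=cv2.INTER_CUBIC))
print(proj('scene',[s['ee_pos']-[0,0,.025],[.4435,-.0275,.062],[.4435,-.0275,.072]]))
E
```

```text
t 9.75 p [ 0.4412 -0.0279  0.0818] q [ 0.108  0.699 -0.108  0.699] f [ 0.  -0.2  1. ] w 0.0004
[[230.90167489 172.18979425]
 [229.68908587 172.76939417]
 [226.90188025 172.32669616]]
```

View pics/w35.png

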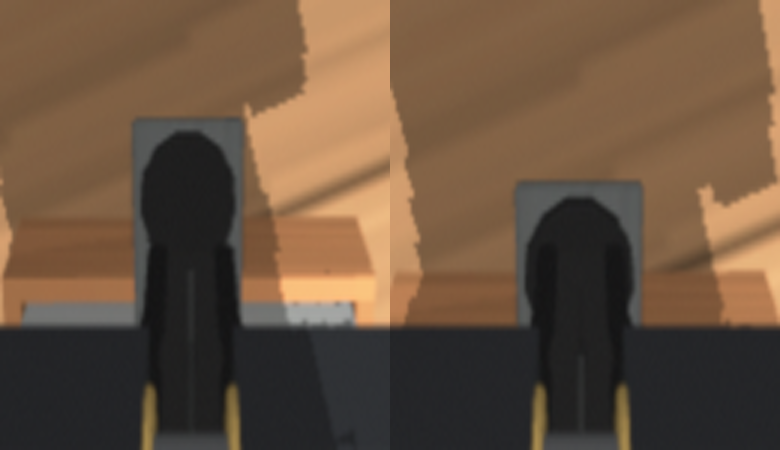

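View pics/s5c.png

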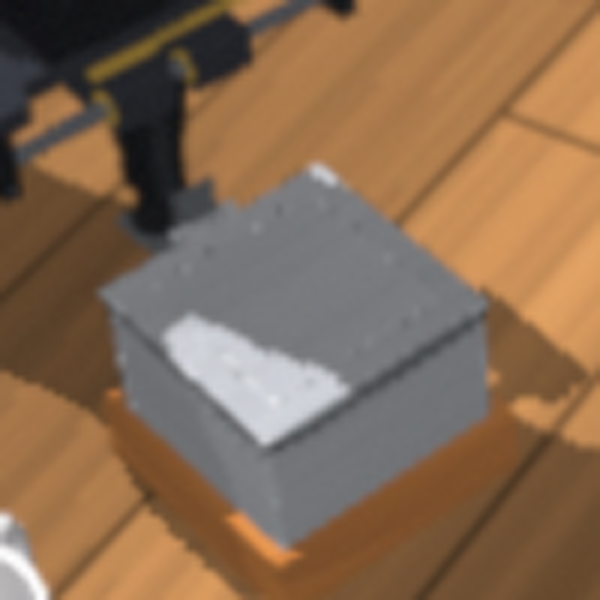

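```bash
python3 - <<'E'
from h import *
s=r.read_state(); Rt=R.from_quat(s['eef_rot']).as_matrix()
for x in (.0,.006,.015,.025):
  for z in (-.0095,0,.0095):
    print(x,z,[proj('wrist',[s['ee_pos']+Rt@np.array([x,y,z])])[0].round(1).tolist() for y in (-.015,.015)])
E
```

```text
0.0 -0.0095 [[221.5, 230.0], [221.6, 274.4]]
0.0 0 [[234.3, 230.4], [234.3, 274.1]]
0.0 0.0095 [[246.6, 230.8], [246.6, 273.7]]
0.006 -0.0095 [[218.1, 230.7], [218.1, 273.8]]
0.006 0 [[230.5, 231.1], [230.5, 273.5]]
0.006 0.0095 [[242.5, 231.4], [242.5, 273.1]]
0.015 -0.0095 [[213.2, 231.7], [213.3, 272.9]]
0.015 0 [[225.2, 232.0], [225.2, 272.6]]
0.015 0.0095 [[236.8, 232.3], [236.8, 272.3]]
0.025 -0.0095 [[208.3, 232.6], [208.3, 272.0]]
0.025 0 [[219.8, 232.9], [219.8, 271.7]]
0.025 0.0095 [[231.0, 233.2], [231.0, 271.5]]
```

No contact yet. The pictures suggest the real fingertips are still above the disc, so I'll continue carefully.

```bash

python3 -m pendant '[{"translation":[0,0,-0.1],"angular":[0,0,0],"hand":-1},{"translation":[0,0,0],"angular":[0,0,0],"hand":-1}]'| grep -E 'ee_|ft'
python3 -m pendant '[{"translation":[0,0,-0.1],"angular":[0,0,0],"hand":-1},{"translation":[0,0,0],"angular":[0,0,0],"hand":-1}]'| grep -E 'ee_|ft'
python3 -m pendant '[{"translation":[0,0,-0.1],"angular":[0,0,0],"hand":-1},{"translation":[0,0,0],"angular":[0,0,0],"hand":-1}]'| grep -E 'ee_|ft'
```

```text
ee_pos: [0.4411, -0.0279, 0.0808]
ft_force: [-0.5, -0.5, -0.1]
ee_pos: [0.4411, -0.0279, 0.0798]
ft_force: [1.1, 0.2, 0.6]
ee_pos: [0.4411, -0.0279, 0.0787]
ft_force: [0.8, 0.7, -0.4]
```

```bash

python3 -m pendant '[{"translation":[0,0,-0.1],"angular":[0,0,0],"hand":-1},{"translation":[0,0,0],"angular":[0,0,0],"hand":-1}]'| grep -E 'ee_|ft'
python3 -m pendant '[{"translation":[0,0,-0.1],"angular":[0,0,0],"hand":-1},{"translation":[0,0,0],"angular":[0,0,0],"hand":-1}]'| grep -E 'ee_|ft'
python3 - <<'E'
from h import *
a=cv2.imread('pics/w3.png')[170:270,190:320]
im=save('wrist','w6.png')[170:270,190:320,::-1]
im2=save('scene','s6.png')[190:290,120:250,::-1]
cv2.imwrite('pics/w6c.png',np.hstack([cv2.resize(q,None,fx=3,fy=4.5,interpolation=cv2.INTER_CUBIC) for q in (im2,im)]))
for i in range(4): r.camera('top'); st()
E
```

```text
ee_pos: [0.4411, -0.0279, 0.0777]
ft_force: [-0.1, 0.7, -0.2]
ee_pos: [0.4411, -0.0279, 0.0768]
ft_force: [0.1, 0.3, -0.8]
t 10.95 p [ 0.4412 -0.0279  0.0769] q [ 0.108  0.699 -0.108  0.699] f [ 0.2 -0.8  0.2] w 0.0005
t 11.0 p [ 0.4412 -0.0279  0.0769] q [ 0.108  0.699 -0.108  0.699] f [-1.   0.4  0.2] w 0.0006
t 11.05 p [ 0.4412 -0.0279  0.0769] q [ 0.108  0.699 -0.108  0.699] f [0.5 1.2 0.1] w 0.0008
t 11.1 p [ 0.4412 -0.0279  0.0769] q [ 0.108  0.699 -0.108  0.699] f [ 0.1 -0.5  0.1] w 0.0007
```

View pics/w6c.png

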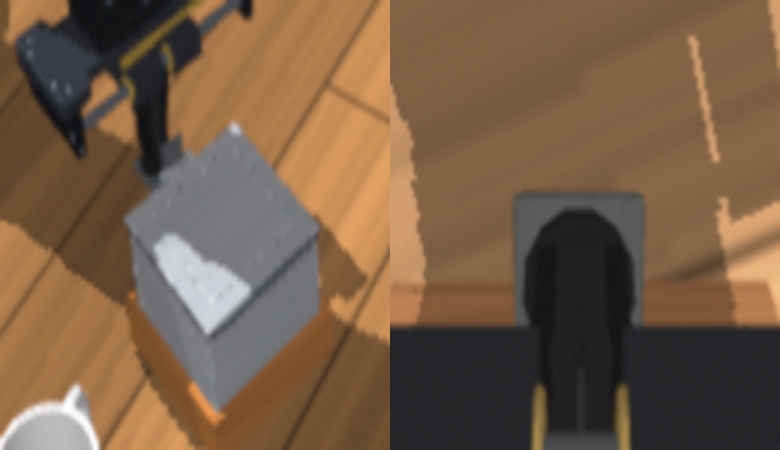

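```bash

python3 -m pendant '[{"translation":[0,0,-0.1],"angular":[0,0,0],"hand":-1},{"translation":[0,0,0],"angular":[0,0,0],"hand":-1}]'| grep -E 'ee_|ft'
python3 -m pendant '[{"translation":[0,0,-0.1],"angular":[0,0,0],"hand":-1},{"translation":[0,0,0],"angular":[0,0,0],"hand":-1}]'| grep -E 'ee_|ft'
python3 -m pendant '[{"translation":[0,0,-0.1],"angular":[0,0,0],"hand":-1},{"translation":[0,0,0],"angular":[0,0,0],"hand":-1}]'| grep -E 'ee_|ft'
```

```text
ee_pos: [0.4411, -0.0279, 0.0758]
ft_force: [-0.4, 0.1, 0.1]
ee_pos: [0.4411, -0.0279, 0.0748]
ft_force: [0.7, -0.1, 0.9]
ee_pos: [0.4411, -0.0279, 0.0738]
ft_force: [-0.2, -0.2, 0.0]
```

```bash
python3 - <<'E'
from h import *
save('wrist','w7.png')
im2=save('scene','s7.png')[185:265,140:220,::-1]
cv2.imwrite('pics/s7c.png',cv2.resize(im2,None,fx=7.4,fy=7.4,interpolation=cv2.INTER_CUBIC))
im2=save('top','t7.png')[190:270,270:380,::-1]
cv2.imwrite('pics/t7c.png',cv2.resize(im2,None,fx=7,fy=7,interpolation=cv2.INTER_CUBIC))
E
```

```text
(no output)
```

View pics/w7.png

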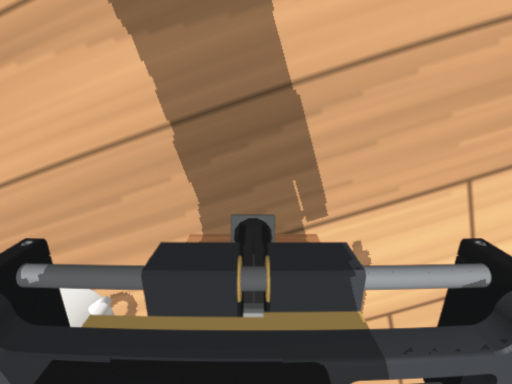

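View pics/s7c.png

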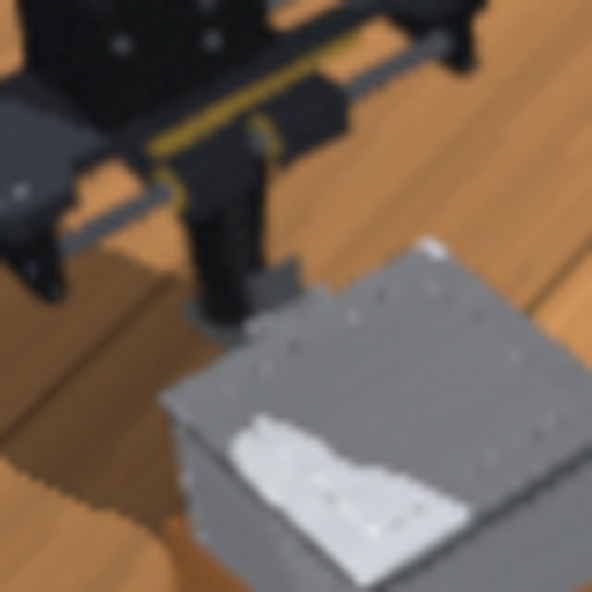

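View pics/t7c.png

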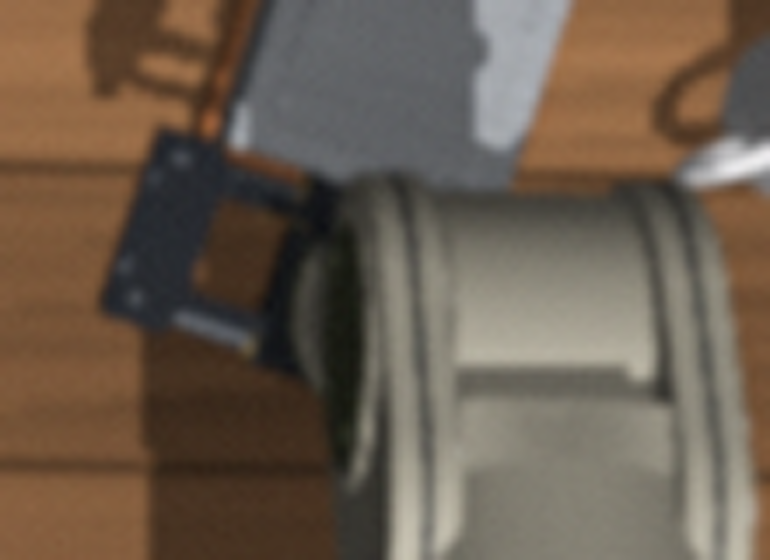

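The black fingertip blends into the black disc in the scene view (bottom near (229,170)), so the camera can't show contact. I'll keep feeling a little further.

```bash

python3 -m pendant '[{"translation":[0,0,-0.1],"angular":[0,0,0],"hand":-1},{"translation":[0,0,0],"angular":[0,0,0],"hand":-1}]'| grep -E 'ee_|ft'
python3 -m pendant '[{"translation":[0,0,-0.1],"angular":[0,0,0],"hand":-1},{"translation":[0,0,0],"angular":[0,0,0],"hand":-1}]'| grep -E 'ee_|ft'
python3 -m pendant '[{"translation":[0,0,-0.1],"angular":[0,0,0],"hand":-1},{"translation":[0,0,0],"angular":[0,0,0],"hand":-1}]'| grep -E 'ee_|ft'
python3 -m pendant '[{"translation":[0,0,-0.1],"angular":[0,0,0],"hand":-1},{"translation":[0,0,0],"angular":[0,0,0],"hand":-1}]'| grep -E 'ee_|ft'
```

```text
ee_pos: [0.4411, -0.0279, 0.0728]
ft_force: [0.4, 0.6, -0.7]
ee_pos: [0.4411, -0.0279, 0.0718]
ft_force: [1.2, 0.2, 0.2]
ee_pos: [0.4411, -0.0279, 0.0708]
ft_force: [0.1, 1.1, -0.0]
ee_pos: [0.4412, -0.0279, 0.0699]
ft_force: [0.1, -0.3, 1.7]
```

```bash
python3 - <<'E'
from h import *
for i in range(4): r.camera('wrist'); st()
E
python3 -m pendant '[{"translation":[0,0,-0.05],"angular":[0,0,0],"hand":-1},{"translation":[0,0,0],"angular":[0,0,0],"hand":-1}]'| grep -E 'ee_|ft'
python3 - <<'E'
from h import *
for i in range(4): r.camera('wrist'); st()
E
```

```text
t 12.7 p [ 0.4412 -0.0279  0.0699] q [ 0.108  0.699 -0.108  0.699] f [0.1 0.1 0.7] w 0.0006
t 12.75 p [ 0.4412 -0.0278  0.0699] q [ 0.108  0.699 -0.108  0.699] f [-0.8 -0.3  1.4] w 0.0007
t 12.8 p [ 0.4412 -0.0279  0.0699] q [ 0.108  0.699 -0.108  0.699] f [-0.1  0.7  2.4] w 0.0006
t 12.85 p [ 0.4412 -0.0279  0.0699] q [ 0.108  0.699 -0.108  0.699] f [-0.8 -0.2  0.4] w 0.0005
ee_pos: [0.4412, -0.0279, 0.0694]
ft_force: [-1.3, 0.4, 2.9]
t 13.1 p [ 0.4412 -0.0278  0.0694] q [ 0.108  0.699 -0.108  0.699] f [-1.4  0.9  2.5] w 0.0006
t 13.15 p [ 0.4412 -0.0279  0.0694] q [ 0.108  0.699 -0.108  0.699] f [-0.7  0.2  2.9] w 0.0003
t 13.2 p [ 0.4411 -0.0279  0.0694] q [ 0.108  0.699 -0.108  0.699] f [-0.7 -0.4  2.5] w 0.0004
t 13.25 p [ 0.4412 -0.0278  0.0694] q [ 0.108  0.699 -0.108  0.699] f [-1.4 -0.   3.5] w 0.0005
```

Contact is at TCP z ≈ 0.0698. That means the real fingertips end roughly at the TCP rather than 25 mm ahead of it; I'll check this against the counter later. Before pressing, I'll back off 5 mm, lean the hand towards the robot and shift slightly forward, so the lid can't hit the gripper as it pops.

```bash

python3 -m pendant '[{"translation":[0,0,0.5],"angular":[0,0,0],"hand":-1},{"translation":[-0.2,0.06,0],"angular":[-1.5,-4.8,0],"hand":-1},{"translation":[-0.2,0.06,0],"angular":[-1.5,-4.8,0],"hand":-1},{"translation":[0,0,0],"angular":[0,0,0],"hand":-1}]'| grep -E 'ee_|ft|rot'
python3 -m pendant '[{"translation":[0,0,-0.15],"angular":[0,0,0],"hand":-1},{"translation":[0,0,-0.15],"angular":[0,0,0],"hand":-1},{"translation":[0,0,0],"angular":[0,0,0],"hand":-1}]'| grep -E 'ee_|ft'
python3 -m pendant '[{"translation":[0,0,-0.1],"angular":[0,0,0],"hand":-1},{"translation":[0,0,-0.1],"angular":[0,0,0],"hand":-1},{"translation":[0,0,0],"angular":[0,0,0],"hand":-1}]'| grep -E 'ee_|ft'
python3 -m pendant '[{"translation":[0,0,-0.1],"angular":[0,0,0],"hand":-1},{"translation":[0,0,-0.1],"angular":[0,0,0],"hand":-1},{"translation":[0,0,0],"angular":[0,0,0],"hand":-1}]'| grep -E 'ee_|ft'
```

```text
ee_pos: [0.4354, -0.0258, 0.074]
eef_rot: [0.099, 0.635, -0.116, 0.758]
ft_force: [-0.5, 0.6, 0.5]
ee_pos: [0.4377, -0.0271, 0.0714]
ft_force: [-0.1, 0.0, 0.3]
ee_pos: [0.4374, -0.0269, 0.0693]
ft_force: [0.0, -0.2, 0.9]
ee_pos: [0.4371, -0.0267, 0.0673]
ft_force: [0.0, -1.0, 1.6]
```

```bash

python3 -m pendant '[{"translation":[0,0,-0.1],"angular":[0,0,0],"hand":-1},{"translation":[0,0,-0.1],"angular":[0,0,0],"hand":-1},{"translation":[0,0,0],"angular":[0,0,0],"hand":-1}]'| grep -E 'ee_|ft'
python3 -m pendant '[{"translation":[0,0,-0.1],"angular":[0,0,0],"hand":-1},{"translation":[0,0,-0.1],"angular":[0,0,0],"hand":-1},{"translation":[0,0,0],"angular":[0,0,0],"hand":-1}]'| grep -E 'ee_|ft'
python3 - <<'E'
from h import *
im=save('wrist','w8.png')[170:270,190:320,::-1]
im2=save('scene','s8.png')[170:270,120:250,::-1]
cv2.imwrite('pics/w8c.png',np.hstack([cv2.resize(q,None,fx=3,fy=4.5,interpolation=cv2.INTER_CUBIC) for q in (im2,im)]))
st()
E
```

```text
ee_pos: [0.4371, -0.0267, 0.0653]
ft_force: [-0.7, 0.1, 1.7]
ee_pos: [0.4372, -0.0267, 0.0633]
ft_force: [-0.8, -0.5, 1.8]
t 15.25 p [ 0.4372 -0.0267  0.0634] q [ 0.099  0.635 -0.117  0.757] f [-1.1 -0.   2.3] w 0.0003
```

View pics/w8c.png

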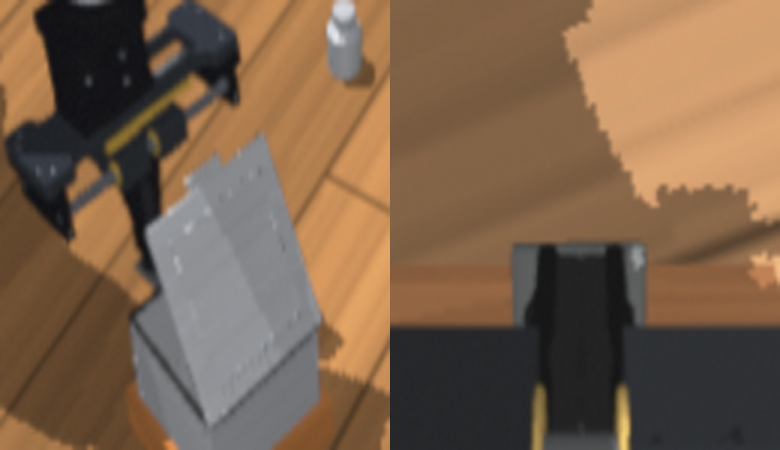

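The lid is swinging open. I'll hold briefly, then retreat upward and away from it, undo the lean and look.

```bash

python3 -m pendant '[{"translation":[0,0,0],"angular":[0,0,0],"hand":-1},{"translation":[0,0,0],"angular":[0,0,0],"hand":-1},{"translation":[0,0,0],"angular":[0,0,0],"hand":-1},{"translation":[0,0,0.5],"angular":[0,0,0],"hand":-1},{"translation":[-1,0.3,2],"angular":[0,0,0],"hand":-1},{"translation":[-1.5,2,4],"angular":[1.5,4.8,0],"hand":-1},{"translation":[-1.5,4,5],"angular":[1.5,4.8,0],"hand":0},{"translation":[0,4,5],"angular":[0,0,0],"hand":0.5},{"translation":[0,4,3],"angular":[0,0,0],"hand":0.5},{"translation":[0,4,2],"angular":[0,0,0],"hand":0.5},{"translation":[0,4,0],"angular":[0,0,0],"hand":0.5},{"translation":[0,4,0],"angular":[0,0,0],"hand":0.5},{"translation":[0,2,0],"angular":[0,0,0],"hand":0.5},{"translation":[0,0,0],"angular":[0,0,0],"hand":0.5},{"translation":[0,0,0],"angular":[0,0,0],"hand":0.5}]'
python3 - <<'E'
from h import *
save('wrist','w9.png');st()
for x in r.mark_of('wrist','weight_mid')+r.mark_of('wrist','weight'): print(x, atz('wrist',x['point'],.024).round(4),atz('wrist',x['point'],0).round(4))
save('scene','s9.png');save('top','t9.png')
for n in ['weight_mid','weight']:
  for c in('scene','top'):
    for x in r.mark_of(c,n)[:1]: print(n,c,x['point'],round(x['confidence'],2),atz(c,x['point'],.024 if 'm' in n else 0).round(4))
E
```

```text
time: 16.75
ee_pos: [0.4009, 0.237, 0.2553]
eef_rot: [0.108, 0.699, -0.109, 0.699]
ft_force: [0.8, -0.5, 0.2]
width: 0.062
t 16.8 p [0.4011 0.2365 0.2554] q [ 0.109  0.699 -0.109  0.699] f [ 0.4 -0.1  0.5] w 0.0636
{'point': [178.2, 290.6], 'confidence': 0.6} [0.4385 0.2849 0.024 ] [0.4455 0.2862 0.    ]
{'point': [179.6, 287.5], 'confidence': 0.57} [0.4392 0.2798 0.024 ] [0.4463 0.2808 0.    ]
weight_mid scene [179.5, 233.3] 0.46 [0.4429 0.2733 0.024 ]
weight_mid top [227.7, 211.4] 0.66 [0.4417 0.2791 0.024 ]
weight scene [340.0, 206.9] 0.66 [ 0.6791 -0.2271  0.    ]
weight top [224.8, 212.1] 0.59 [0.4494 0.2794 0.    ]
```

View pics/w9.png

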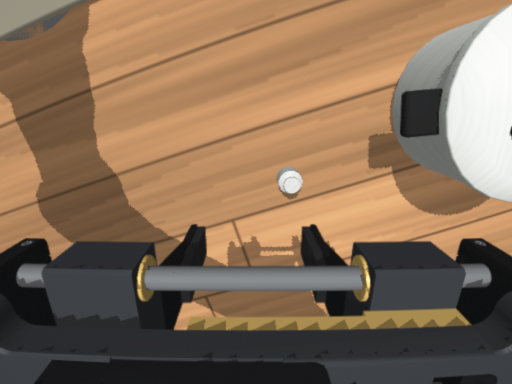

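View pics/s9.png

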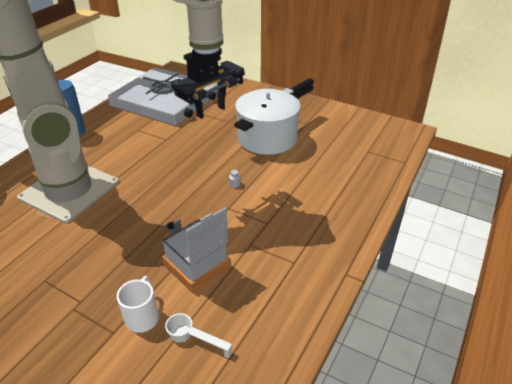

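View pics/t9.png

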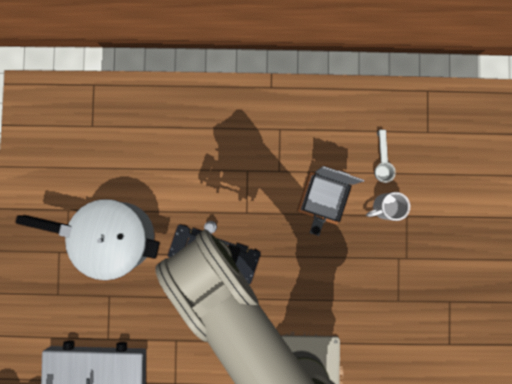

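The lid is fully open: in the scene view it stands upright at about (235,208), and the top view shows the open tin at (195,330). The wrist view shows the weight at (181,290). I'll go over it and look again from closer.

```bash

python3 -m pendant '[{"translation":[1.5,2,-3],"angular":[0,0,0],"hand":0.5},{"translation":[1.4,1.5,-4],"angular":[0,0,0],"hand":0.5},{"translation":[1,1,-4],"angular":[0,0,0],"hand":0.5},{"translation":[0,0,-2.5],"angular":[0,0,0],"hand":0.5},{"translation":[0,0,0],"angular":[0,0,0],"hand":0.5},{"translation":[0,0,0],"angular":[0,0,0],"hand":0.5},{"translation":[0,0,0],"angular":[0,0,0],"hand":0.5}]'
python3 - <<'E'
from h import *
save('wrist','w10.png');s=st()
for x in r.mark_of('wrist','weight_mid'): print(x, atz('wrist',x['point'],.024).round(4))
print('expected at tool axis z=.024, .048', proj('wrist',[[*s['ee_pos'][:2],.024],[*s['ee_pos'][:2],.048]]))
E
```

```text
time: 17.9
ee_pos: [0.4406, 0.2835, 0.1224]
eef_rot: [0.109, 0.698, -0.108, 0.699]
ft_force: [0.2, -0.3, 0.4]
width: 0.0653
t 17.95 p [0.4406 0.2835 0.1224] q [ 0.109  0.698 -0.107  0.699] f [0.5 0.9 0.1] w 0.065
{'point': [193.2, 253.7], 'confidence': 0.59} [0.4429 0.2844 0.024 ]
expected at tool axis z=.024, .048 [[191.4392932  252.2506564 ]
 [199.09598786 252.26258598]]
```

View pics/w10.png

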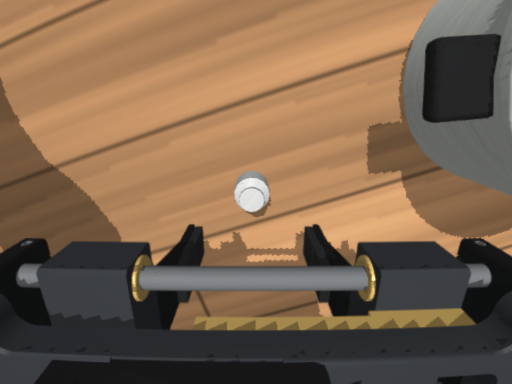

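The weight's knob top sits at (199,253), right where the tool axis projects, so the tool is centred to about 1 mm. I'll descend and feel for the counter, which also calibrates the fingertip length.

```bash

python3 -m pendant '[{"translation":[0,0,-3],"angular":[0,0,0],"hand":0.5},{"translation":[0,0,-3.5],"angular":[0,0,0],"hand":0.5},{"translation":[0,0,-2],"angular":[0,0,0],"hand":0.5},{"translation":[0,0,-0.5],"angular":[0,0,0],"hand":0.5},{"translation":[0,0,-0.3],"angular":[0,0,0],"hand":0.5}]'| grep -E 'ee_|ft'
python3 -m pendant '[{"translation":[0,0,-0.2],"angular":[0,0,0],"hand":0.5},{"translation":[0,0,-0.2],"angular":[0,0,0],"hand":0.5},{"translation":[0,0,-0.1],"angular":[0,0,0],"hand":0.5}]'| grep -E 'ee_|ft'
python3 -m pendant '[{"translation":[0,0,-0.2],"angular":[0,0,0],"hand":0.5},{"translation":[0,0,-0.2],"angular":[0,0,0],"hand":0.5}]'| grep -E 'ee_|ft'
python3 -m pendant '[{"translation":[0,0,-0.2],"angular":[0,0,0],"hand":0.5},{"translation":[0,0,-0.2],"angular":[0,0,0],"hand":0.5}]'| grep -E 'ee_|ft'
```

```text
ee_pos: [0.4402, 0.2833, 0.0282]
ft_force: [-0.9, -0.6, -0.1]
ee_pos: [0.4402, 0.2834, 0.0231]
ft_force: [0.2, 0.3, 0.3]
ee_pos: [0.4399, 0.2831, 0.0186]
ft_force: [0.0, -0.1, -0.0]
ee_pos: [0.4398, 0.2829, 0.0143]
ft_force: [-0.2, 0.9, 0.3]
```

```bash

python3 -m pendant '[{"translation":[0,0,-0.2],"angular":[0,0,0],"hand":0.5},{"translation":[0,0,-0.2],"angular":[0,0,0],"hand":0.5}]'| grep -E 'ee_|ft'
python3 -m pendant '[{"translation":[0,0,-0.15],"angular":[0,0,0],"hand":0.5},{"translation":[0,0,-0.15],"angular":[0,0,0],"hand":0.5}]'| grep -E 'ee_|ft'
python3 - <<'E'
from h import *
save('wrist','w11.png')
im2=save('scene','s11.png')[120:220,180:310,::-1]
cv2.imwrite('pics/s11c.png',cv2.resize(im2,None,fx=6,fy=6,interpolation=cv2.INTER_CUBIC)); st()
E
```

```text
ee_pos: [0.4398, 0.2829, 0.0102]
ft_force: [-0.1, 0.2, -0.9]
ee_pos: [0.4398, 0.2829, 0.0073]
ft_force: [1.1, -0.1, 0.6]
t 19.7 p [0.4397 0.2828 0.0072] q [ 0.108  0.699 -0.108  0.699] f [-0.4  0.2 -0.3] w 0.0652
```

View pics/s11c.png

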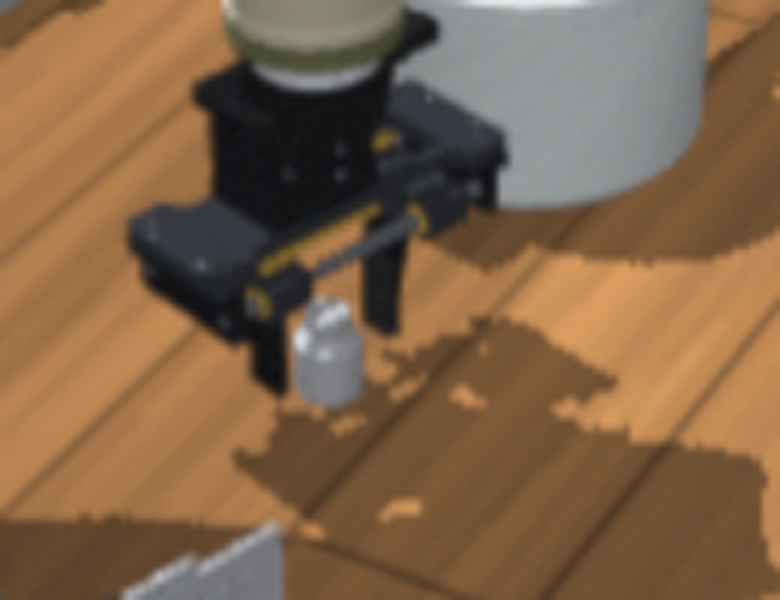

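View pics/w11.png

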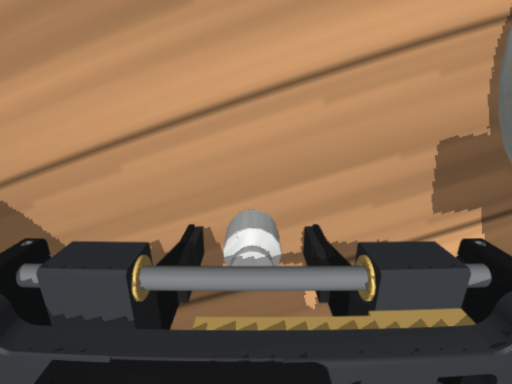

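The scene close-up shows the fingers straddling the weight with their tips just above the counter. I'll go 3 mm lower and grip.

```bash

python3 -m pendant '[{"translation":[0,0,-0.15],"angular":[0,0,0],"hand":0.5},{"translation":[0,0,-0.15],"angular":[0,0,0],"hand":0.2},{"translation":[0,0,0],"angular":[0,0,0],"hand":-0.2},{"translation":[0,0,0],"angular":[0,0,0],"hand":-0.6},{"translation":[0,0,0],"angular":[0,0,0],"hand":-0.6},{"translation":[0,0,0],"angular":[0,0,0],"hand":-0.6},{"translation":[0,0,0],"angular":[0,0,0],"hand":-0.6},{"translation":[0,0,0],"angular":[0,0,0],"hand":-0.6}]' 20
python3 -m pendant '[{"translation":[0,0,0.5],"angular":[0,0,0],"hand":-0.6},{"translation":[0,0,1.5],"angular":[0,0,0],"hand":-0.6},{"translation":[0,0,2],"angular":[0,0,0],"hand":-0.6},{"translation":[0,0,2],"angular":[0,0,0],"hand":-0.6},{"translation":[0,0,0],"angular":[0,0,0],"hand":-0.6},{"translation":[0,0,0],"angular":[0,0,0],"hand":-0.6}]'
python3 - <<'E'
from h import *
st(); im1=save('wrist','w12.png')[170:300,160:350,::-1]
im2=save('scene','s12.png')[110:210,180:310,::-1]
cv2.imwrite('pics/s12c.png',np.hstack([cv2.resize(q,(390,450),interpolation=cv2.INTER_CUBIC) for q in (im2,im1)]))
for i in range(3): r.camera('top');st()
E
```

```text
time: 20.5
ee_pos: [0.4398, 0.2829, 0.0045]
eef_rot: [0.108, 0.699, -0.108, 0.699]
ft_force: [0.0, 0.3, 0.7]
width: 0.0352
time: 21.1
ee_pos: [0.4397, 0.2831, 0.0643]
eef_rot: [0.108, 0.699, -0.108, 0.699]
ft_force: [-1.2, -0.6, -3.1]
width: 0.0352
t 21.1 p [0.4397 0.2831 0.0643] q [ 0.108  0.699 -0.108  0.699] f [-1.2 -0.6 -3.1] w 0.0352
t 21.25 p [0.4391 0.2825 0.0633] q [ 0.108  0.699 -0.109  0.698] f [-0.4  0.2 -2.6] w 0.0351
t 21.3 p [0.4392 0.2825 0.0634] q [ 0.108  0.699 -0.109  0.698] f [ 0.6  0.  -1. ] w 0.0349
t 21.35 p [0.4393 0.2826 0.0635] q [ 0.108  0.699 -0.109  0.698] f [ 0.3  0.2 -2.4] w 0.0353
```

View pics/s12c.png

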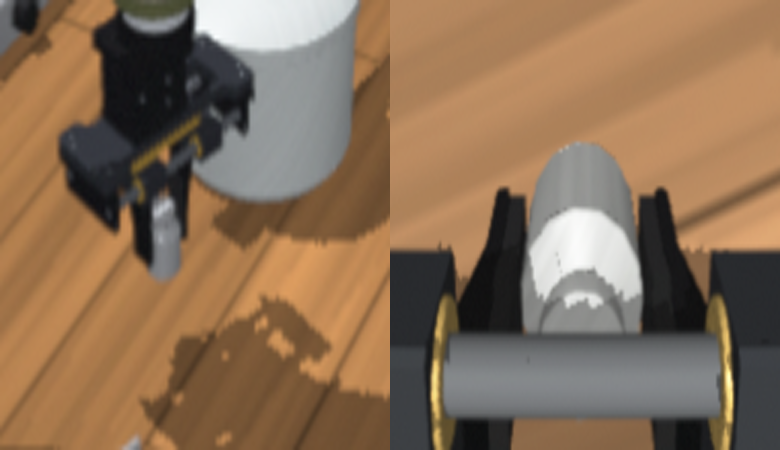

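The weight is held (width 35 mm, about 2 N of added load). Before lowering it into the tin I'll check from the scene picture how far the hand's end plates really stand above the fingertips.

```bash
python3 - <<'E'
from h import *
Rt=R.from_quat([.108,.699,-.108,.699]).as_matrix(); p=np.array([.4397,.2828,.0072])
P=lambda x,y,z: proj('scene',[p+Rt@np.array([x,y,z])])[0].round(1).tolist()
print('seen: tipL(185,225) tipR(175.5,244.2) plateL(176.7,219.2) plateR(155,261.7)')
for x in (.025,.01,0,-.01): print('tip',x,[P(x,y,.0) for y in(-.04,.04)],[P(x,y,.0095) for y in(-.04,.04)])
for x in (-.02,-.035,-.045,-.06,-.07):
  for z in (-.037,0,.037): print('plate',x,z,[P(x,y,z) for y in(-.095,.095)])
E
python3 -c "
import cv2
im=cv2.imread('pics/s11.png')[140:200,205:275]
cv2.imwrite('pics/s11d.png',cv2.resize(im,None,fx=10,fy=10,interpolation=cv2.INTER_CUBIC))"
```

```text
seen: tipL(185,225) tipR(175.5,244.2) plateL(176.7,219.2) plateR(155,261.7)
tip 0.025 [[193.6, 224.7], [182.7, 243.8]] [[195.0, 226.7], [184.1, 245.8]]
tip 0.01 [[189.8, 224.5], [179.0, 243.8]] [[191.3, 226.5], [180.4, 245.8]]
tip 0 [[187.3, 224.4], [176.5, 243.7]] [[188.7, 226.4], [177.9, 245.7]]
tip -0.01 [[184.8, 224.2], [174.0, 243.7]] [[186.2, 226.2], [175.3, 245.7]]
plate -0.02 -0.037 [[184.3, 202.3], [159.5, 248.6]]
plate -0.02 0 [[189.9, 210.0], [164.4, 256.4]]
plate -0.02 0.037 [[195.7, 217.9], [169.4, 264.5]]
plate -0.035 -0.037 [[180.4, 202.0], [155.7, 248.6]]
plate -0.035 0 [[186.0, 209.7], [160.6, 256.5]]
plate -0.035 0.037 [[191.8, 217.6], [165.6, 264.5]]
plate -0.045 -0.037 [[177.8, 201.8], [153.1, 248.6]]
plate -0.045 0 [[183.4, 209.5], [158.0, 256.5]]
plate -0.045 0.037 [[189.1, 217.4], [163.0, 264.6]]
plate -0.06 -0.037 [[173.8, 201.4], [149.3, 248.5]]
plate -0.06 0 [[179.3, 209.1], [154.1, 256.5]]
plate -0.06 0.037 [[185.1, 217.2], [159.1, 264.6]]
plate -0.07 -0.037 [[171.1, 201.1], [146.6, 248.5]]
plate -0.07 0 [[176.6, 208.9], [151.4, 256.5]]
plate -0.07 0.037 [[182.3, 217.0], [156.4, 264.7]]
```

View pics/s11d.png

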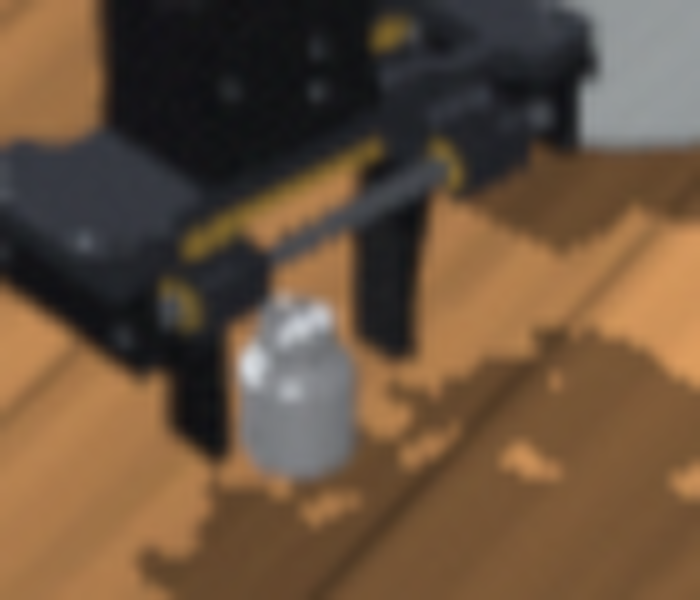

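The end plates measure about 70 mm above the tips, as specified. The fingertips themselves sit about 1 to 9 mm behind the TCP rather than 25 mm ahead, so the weight hangs 4.5 mm below the TCP. The body will clear the rim, so I'll carry the weight over the tin.

```bash

python3 -m pendant '[{"translation":[0,0,2],"angular":[0,0,0],"hand":-0.6},{"translation":[0.5,-1.5,4],"angular":[0,0,0],"hand":-0.6},{"translation":[1,-3,4],"angular":[0,0,0],"hand":-0.6},{"translation":[1,-4,3],"angular":[0,0,0],"hand":-0.6},{"translation":[1.3,-4,0],"angular":[0,0,0],"hand":-0.6},{"translation":[1.3,-4,0],"angular":[0,0,0],"hand":-0.6},{"translation":[1.3,-4,0],"angular":[0,0,0],"hand":-0.6},{"translation":[1.3,-4,0],"angular":[0,0,0],"hand":-0.6},{"translation":[0.8,-4,0],"angular":[0,0,0],"hand":-0.6},{"translation":[0.8,-3,0],"angular":[0,0,0],"hand":-0.6},{"translation":[0,-1.5,0],"angular":[0,0,0],"hand":-0.6},{"translation":[0,-0.8,0],"angular":[0,0,0],"hand":-0.6},{"translation":[0,0,0],"angular":[0,0,0],"hand":-0.6},{"translation":[0,0,0],"angular":[0,0,0],"hand":-0.6}]'
python3 - <<'E'
from h import *
st(); save('wrist','w13.png'); save('top','t13.png')
im2=save('scene','s13.png')[140:300,120:290,::-1]
cv2.imwrite('pics/s13c.png',cv2.resize(im2,None,fx=3.5,fy=3.5,interpolation=cv2.INTER_CUBIC))
E
```

```text
time: 22.75
ee_pos: [0.5323, -0.0525, 0.1928]
eef_rot: [0.108, 0.699, -0.108, 0.699]
ft_force: [0.2, -0.4, -1.6]
width: 0.0351
t 22.75 p [ 0.5323 -0.0525  0.1928] q [ 0.108  0.699 -0.108  0.699] f [ 0.2 -0.4 -1.6] w 0.0351
```

View pics/w13.png

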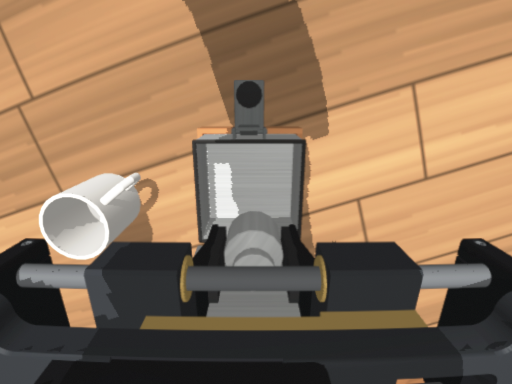

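View pics/s13c.png

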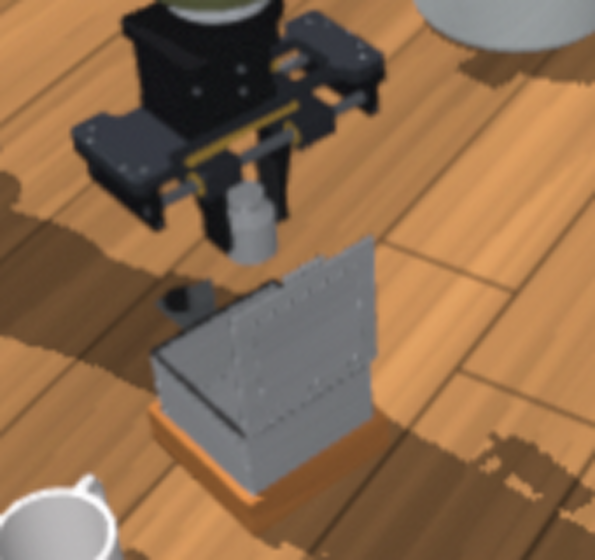

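```bash
python3 - <<'E'
from h import *
im=cv2.imread('pics/w13.png')[120:250,180:320]; cv2.imwrite('pics/w13c.png',cv2.resize(im,None,fx=5.5,fy=4.6,interpolation=cv2.INTER_CUBIC))
a=np.radians(-17.4);ux=np.array([np.cos(a),np.sin(a)]);uy=np.array([-ux[1],ux[0]])
for L in (0,.005,.01,.015):
  z=.075+L
  A,B=atz('wrist',[141,193.5],z),atz('wrist',[141,304.5],z); m=(A+B)[:2]/2
  print(L,np.linalg.norm(A-B).round(4),'centre est',(m+.055*ux).round(4))
E
```

```text
0 0.1158 centre est [ 0.5371 -0.0575]
0.005 0.1138 centre est [ 0.5365 -0.0572]
0.01 0.1118 centre est [ 0.536 -0.057]
0.015 0.1098 centre est [ 0.5354 -0.0567]
```

View pics/w13c.png

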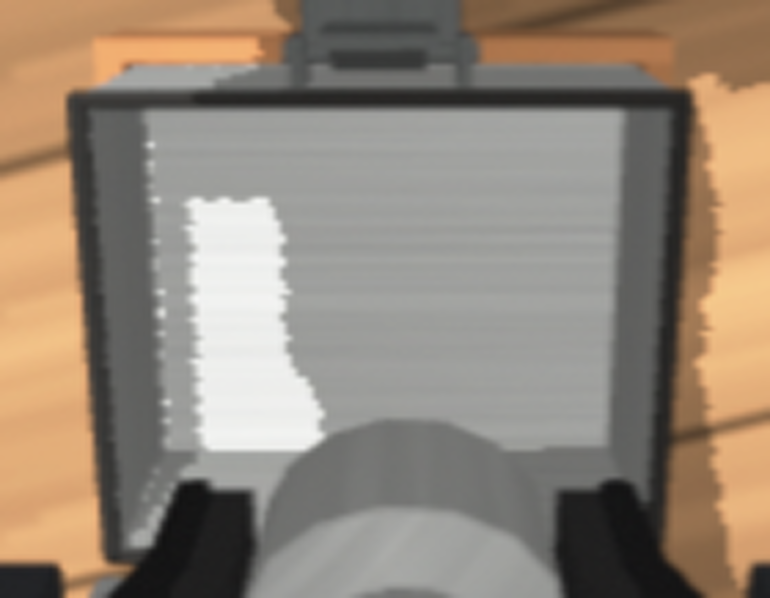

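The tin is centred under the weight to within a few mm: its front rim spans columns 192 to 306 at row 141, and the weight hangs at column 252. I'll make a small correction, lower it and feel for the floor.

```bash

python3 -m pendant '[{"translation":[0,-0.4,-2],"angular":[0,0,0],"hand":-0.6},{"translation":[0,0,-3],"angular":[0,0,0],"hand":-0.6},{"translation":[0,0,-3],"angular":[0,0,0],"hand":-0.6},{"translation":[0,0,-3],"angular":[0,0,0],"hand":-0.6},{"translation":[0,0,-2],"angular":[0,0,0],"hand":-0.6},{"translation":[0,0,-1],"angular":[0,0,0],"hand":-0.6},{"translation":[0,0,-0.5],"angular":[0,0,0],"hand":-0.6},{"translation":[0,0,0],"angular":[0,0,0],"hand":-0.6}]'| grep -E 'ee_|ft'
python3 -m pendant '[{"translation":[0,0,-0.2],"angular":[0,0,0],"hand":-0.6},{"translation":[0,0,-0.2],"angular":[0,0,0],"hand":-0.6},{"translation":[0,0,-0.1],"angular":[0,0,0],"hand":-0.6}]'| grep -E 'ee_|ft'
python3 -m pendant '[{"translation":[0,0,-0.15],"angular":[0,0,0],"hand":-0.6},{"translation":[0,0,-0.15],"angular":[0,0,0],"hand":-0.6}]'| grep -E 'ee_|ft'
```

```text
ee_pos: [0.5326, -0.0574, 0.0483]
ft_force: [-0.2, -0.1, -1.7]
ee_pos: [0.5327, -0.0576, 0.0434]
ft_force: [-0.1, -0.1, -1.0]
ee_pos: [0.5325, -0.0576, 0.0401]
ft_force: [-0.3, 0.5, -1.8]
```

```bash

python3 -m pendant '[{"translation":[0,0,-0.15],"angular":[0,0,0],"hand":-0.6},{"translation":[0,0,-0.15],"angular":[0,0,0],"hand":-0.6}]'| grep -E 'ee_|ft'
python3 -m pendant '[{"translation":[0,0,-0.1],"angular":[0,0,0],"hand":-0.6},{"translation":[0,0,0],"angular":[0,0,0],"hand":-0.6}]'| grep -E 'ee_|ft'
python3 -m pendant '[{"translation":[0,0,-0.1],"angular":[0,0,0],"hand":-0.6},{"translation":[0,0,0],"angular":[0,0,0],"hand":-0.6}]'| grep -E 'ee_|ft'
python3 -m pendant '[{"translation":[0,0,-0.1],"angular":[0,0,0],"hand":-0.6},{"translation":[0,0,0],"angular":[0,0,0],"hand":-0.6}]'| grep -E 'ee_|ft'
```

```text
ee_pos: [0.5324, -0.0577, 0.037]
ft_force: [1.5, 0.4, -1.7]
ee_pos: [0.5323, -0.0577, 0.0359]
ft_force: [-0.1, 0.9, -1.8]
ee_pos: [0.5323, -0.0577, 0.035]
ft_force: [0.5, -0.7, -1.6]
ee_pos: [0.5325, -0.0577, 0.0346]
ft_force: [-3.4, 0.5, 6.9]
```

The floor contact gives L ≈ 17 mm, and the fingertips then come out 9.5 mm behind the TCP, which agrees with the scene picture. Now I'll release with a partial opening and lift out.

```bash

python3 -m pendant '[{"translation":[0,0,0.03],"angular":[0,0,0],"hand":0.2},{"translation":[0,0,0],"angular":[0,0,0],"hand":0.2},{"translation":[0,0,0],"angular":[0,0,0],"hand":0.2},{"translation":[0,0,0],"angular":[0,0,0],"hand":0.2}]'
python3 -m pendant '[{"translation":[0,0,1],"angular":[0,0,0],"hand":0.2},{"translation":[0,0,3],"angular":[0,0,0],"hand":0.2},{"translation":[0,0,4],"angular":[0,0,0],"hand":0.2},{"translation":[0,0,4],"angular":[0,0,0],"hand":0.2},{"translation":[0,0,4],"angular":[0,0,0],"hand":0.2},{"translation":[0,0,4],"angular":[0,0,0],"hand":-1},{"translation":[0,0,2],"angular":[0,0,0],"hand":-1},{"translation":[0,0,0],"angular":[0,0,0],"hand":-1}]'
python3 - <<'E'
from h import *
st(); save('wrist','w14.png'); save('top','t14.png');
im2=save('scene','s14.png')[140:300,120:290,::-1]
cv2.imwrite('pics/s14c.png',cv2.resize(im2,None,fx=3.5,fy=3.5,interpolation=cv2.INTER_CUBIC))
E
```

```text
time: 25.4
ee_pos: [0.5325, -0.0577, 0.0344]
eef_rot: [0.108, 0.699, -0.108, 0.699]
ft_force: [1.0, -0.8, -0.0]
width: 0.0511
time: 26.2
ee_pos: [0.5338, -0.0581, 0.2581]
eef_rot: [0.109, 0.697, -0.108, 0.701]
ft_force: [0.7, -0.0, 0.5]
width: 0.0358
t 26.2 p [ 0.5338 -0.0581  0.2581] q [ 0.109  0.697 -0.108  0.701] f [ 0.7 -0.   0.5] w 0.0358
```

View pics/w14.png

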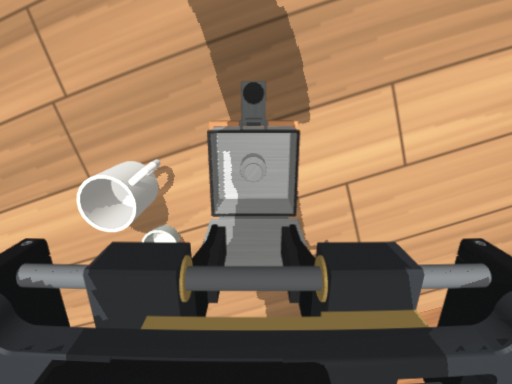

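View pics/s14c.png

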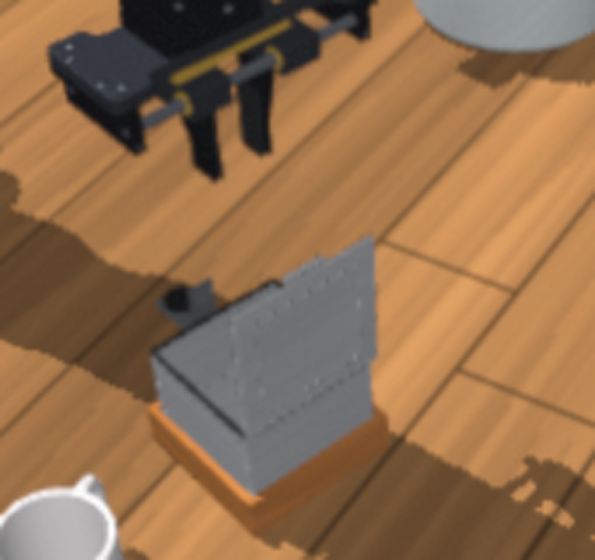

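The weight stands upright in the tin, seen at (168,253) in the wrist view, and the lid is open. With L ≈ 17 mm the hinge axis is at z ≈ 95 mm. I'll cross over the lid at height and come down behind it with closed fingers, leaning 5° so the leading edge does the pushing.

```bash

python3 -m pendant '[{"translation":[1.5,-0.4,1],"angular":[0,0,0],"hand":-1},{"translation":[3,-0.9,0],"angular":[-1.5,-4.8,0],"hand":-1},{"translation":[3,-0.9,0],"angular":[0,0,0],"hand":-1},{"translation":[2.3,-0.7,0],"angular":[0,0,0],"hand":-1},{"translation":[0,0,0],"angular":[0,0,0],"hand":-1},{"translation":[0,0,-3],"angular":[0,0,0],"hand":-1},{"translation":[0,0,-4],"angular":[0,0,0],"hand":-1},{"translation":[0,0,-2.3],"angular":[0,0,0],"hand":-1},{"translation":[0,0,0],"angular":[0,0,0],"hand":-1},{"translation":[0,0,0],"angular":[0,0,0],"hand":-1}]'
python3 - <<'E'
from h import *
s=st()
H=np.array([.536,-.057]);a=np.radians(-17.4);ux=np.array([np.cos(a),np.sin(a)]);uy=np.array([-ux[1],ux[0]])
d=s['ee_pos'][:2]-H; print('XY',d@ux,d@uy)
im2=save('scene','s15.png')[130:290,120:290,::-1]
cv2.imwrite('pics/s15c.png',cv2.resize(im2,None,fx=3.5,fy=3.5,interpolation=cv2.INTER_CUBIC))
E
```

```text
time: 27.35
ee_pos: [0.6299, -0.0868, 0.1716]
eef_rot: [0.104, 0.668, -0.113, 0.728]
ft_force: [0.1, -0.4, 0.0]
width: 0.0006
t 27.35 p [ 0.6299 -0.0868  0.1716] q [ 0.104  0.668 -0.113  0.728] f [ 0.1 -0.4  0. ] w 0.0006
XY 0.09855567474761939 -0.00032571327870566135
```

View pics/s15c.png

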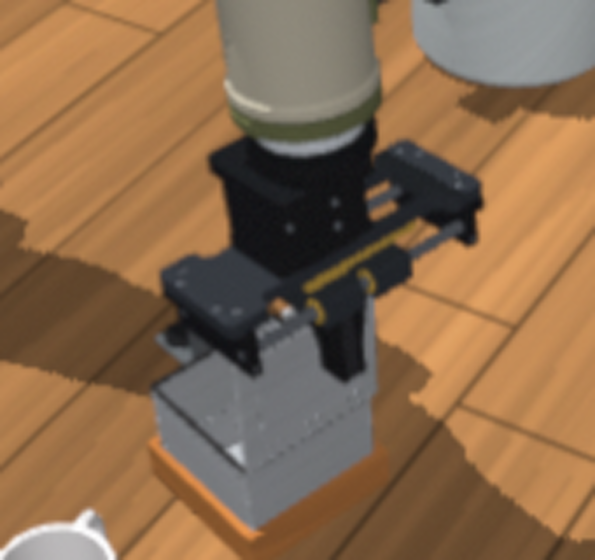

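```bash

python3 -m pendant '[{"translation":[-1.2,0.36,0.15],"angular":[0,0,0],"hand":-1},{"translation":[-0.8,0.25,0.15],"angular":[0,0,0],"hand":-1},{"translation":[-0.4,0.12,0],"angular":[0,0,0],"hand":-1},{"translation":[-0.4,0.12,0],"angular":[0,0,0],"hand":-1}]'| grep -E 'ee_|ft'
python3 -m pendant '[{"translation":[-0.4,0.12,0],"angular":[0,0,0],"hand":-1},{"translation":[-0.4,0.12,0],"angular":[0,0,0],"hand":-1},{"translation":[-0.5,0.15,0],"angular":[0,0,0],"hand":-1}]'| grep -E 'ee_|ft'
python3 -m pendant '[{"translation":[-0.5,0.15,-0.1],"angular":[0,0,0],"hand":-1},{"translation":[-0.5,0.15,-0.1],"angular":[0,0,0],"hand":-1},{"translation":[-0.5,0.15,-0.2],"angular":[0,0,0],"hand":-1}]'| grep -E 'ee_|ft'
```

```text
ee_pos: [0.6028, -0.0781, 0.1754]
ft_force: [0.8, -0.6, 1.2]
ee_pos: [0.5892, -0.0741, 0.1743]
ft_force: [2.1, 0.2, -0.9]
ee_pos: [0.5741, -0.0696, 0.1704]
ft_force: [0.9, -0.1, 1.6]
```

```bash

python3 -m pendant '[{"translation":[-0.63,0.2,-0.27],"angular":[0,0,0],"hand":-1},{"translation":[-0.63,0.2,-0.27],"angular":[0,0,0],"hand":-1},{"translation":[-0.6,0.19,-0.44],"angular":[0,0,0],"hand":-1},{"translation":[-0.6,0.19,-0.44],"angular":[0,0,0],"hand":-1},{"translation":[-0.6,0.19,-0.44],"angular":[0,0,0],"hand":-1}]'| grep -E 'ee_|ft'
python3 -m pendant '[{"translation":[-0.47,0.15,-0.58],"angular":[0,0,0],"hand":-1},{"translation":[-0.47,0.15,-0.58],"angular":[0,0,0],"hand":-1},{"translation":[-0.47,0.15,-0.58],"angular":[0,0,0],"hand":-1},{"translation":[0,0,0],"angular":[0,0,0],"hand":-1}]'| grep -E 'ee_|ft'
python3 - <<'E'
from h import *
s=st()
H=np.array([.536,-.057]);a=np.radians(-17.4);ux=np.array([np.cos(a),np.sin(a)]);uy=np.array([-ux[1],ux[0]])
d=s['ee_pos'][:2]-H; print('XY',d@ux,d@uy)
im2=save('scene','s16.png')[130:290,120:290,::-1]
cv2.imwrite('pics/s16c.png',cv2.resize(im2,None,fx=3.5,fy=3.5,interpolation=cv2.INTER_CUBIC))
E
```

```text
ee_pos: [0.5433, -0.06, 0.1513]
ft_force: [1.7, -0.7, 0.5]
ee_pos: [0.5288, -0.0554, 0.1334]
ft_force: [0.6, -0.4, 1.0]
t 29.3 p [ 0.5288 -0.0554  0.1334] q [ 0.103  0.668 -0.113  0.728] f [ 0.6 -0.4  1. ] w 0.0005
XY -0.007370831113867207 -0.0006248254732234762
```

View pics/s16c.png

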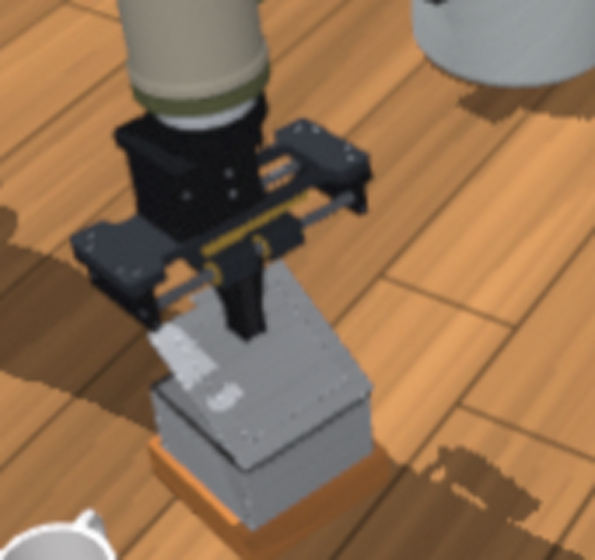

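The lid is at about 30° with the finger riding on its outer face. I'll continue down.

```bash

python3 -m pendant '[{"translation":[-0.22,0.07,-0.5],"angular":[0,0,0],"hand":-1},{"translation":[-0.22,0.07,-0.5],"angular":[0,0,0],"hand":-1},{"translation":[-0.22,0.07,-0.5],"angular":[0,0,0],"hand":-1},{"translation":[-0.22,0.07,-0.5],"angular":[0,0,0],"hand":-1}]'| grep -E 'ee_|ft'
python3 -m pendant '[{"translation":[-0.08,0.03,-0.3],"angular":[0,0,0],"hand":-1},{"translation":[-0.08,0.03,-0.3],"angular":[0,0,0],"hand":-1},{"translation":[-0.08,0.03,-0.2],"angular":[0,0,0],"hand":-1},{"translation":[0,0,0],"angular":[0,0,0],"hand":-1}]'| grep -E 'ee_|ft'
python3 -m pendant '[{"translation":[0,0,-0.1],"angular":[0,0,0],"hand":-1},{"translation":[0,0,-0.1],"angular":[0,0,0],"hand":-1},{"translation":[0,0,-0.1],"angular":[0,0,0],"hand":-1},{"translation":[0,0,0],"angular":[0,0,0],"hand":-1}]'| grep -E 'ee_|ft'
```

```text
ee_pos: [0.5208, -0.0528, 0.1139]
ft_force: [1.7, 0.4, 0.6]
ee_pos: [0.5184, -0.0519, 0.1062]
ft_force: [1.5, -1.3, 1.6]
ee_pos: [0.5182, -0.0518, 0.1031]
ft_force: [-1.7, 0.8, 1.4]
```

```bash

python3 -m pendant '[{"translation":[0,0,-0.1],"angular":[0,0,0],"hand":-1},{"translation":[0,0,-0.1],"angular":[0,0,0],"hand":-1},{"translation":[0,0,0],"angular":[0,0,0],"hand":-1}]'| grep -E 'ee_|ft'
python3 -m pendant '[{"translation":[0,0,-0.1],"angular":[0,0,0],"hand":-1},{"translation":[0,0,-0.1],"angular":[0,0,0],"hand":-1},{"translation":[0,0,0],"angular":[0,0,0],"hand":-1}]'| grep -E 'ee_|ft'
python3 -m pendant '[{"translation":[0,0,-0.1],"angular":[0,0,0],"hand":-1},{"translation":[0,0,-0.1],"angular":[0,0,0],"hand":-1},{"translation":[0,0,0],"angular":[0,0,0],"hand":-1}]'| grep -E 'ee_|ft'
python3 -m pendant '[{"translation":[0,0,-0.1],"angular":[0,0,0],"hand":-1},{"translation":[0,0,0],"angular":[0,0,0],"hand":-1}]'| grep -E 'ee_|ft'
```

```text
ee_pos: [0.5184, -0.0518, 0.1012]
ft_force: [-1.1, 1.2, 2.8]
ee_pos: [0.5185, -0.0519, 0.0993]
ft_force: [-1.0, 1.4, 1.8]
ee_pos: [0.5183, -0.0518, 0.0973]
ft_force: [-3.6, 0.9, 4.3]
ee_pos: [0.5183, -0.0518, 0.0963]
ft_force: [-2.9, 1.5, 4.9]
```

```bash

python3 -m pendant '[{"translation":[0,0,-0.1],"angular":[0,0,0],"hand":-1},{"translation":[0,0,0],"angular":[0,0,0],"hand":-1}]'| grep -E 'ee_|ft'
python3 -m pendant '[{"translation":[0,0,-0.1],"angular":[0,0,0],"hand":-1},{"translation":[0,0,0],"angular":[0,0,0],"hand":-1}]'| grep -E 'ee_|ft'
python3 -m pendant '[{"translation":[0,0,-0.05],"angular":[0,0,0],"hand":-1},{"translation":[0,0,0],"angular":[0,0,0],"hand":-1}]'| grep -E 'ee_|ft'
python3 -m pendant '[{"translation":[0,0,-0.05],"angular":[0,0,0],"hand":-1},{"translation":[0,0,0],"angular":[0,0,0],"hand":-1}]'| grep -E 'ee_|ft'
```

```text
ee_pos: [0.5182, -0.0517, 0.0954]
ft_force: [-4.3, 1.0, 5.8]
ee_pos: [0.5181, -0.0517, 0.0943]
ft_force: [-4.5, 1.3, 7.0]
ee_pos: [0.5181, -0.0517, 0.094]
ft_force: [-4.9, 1.7, 8.8]
ee_pos: [0.5181, -0.0517, 0.0934]
ft_force: [-4.2, 1.7, 6.6]
```

```bash

python3 -m pendant '[{"translation":[0,0,-0.05],"angular":[0,0,0],"hand":-1},{"translation":[0,0,0],"angular":[0,0,0],"hand":-1}]'| grep -E 'ee_|ft'
python3 -m pendant '[{"translation":[0,0,-0.05],"angular":[0,0,0],"hand":-1},{"translation":[0,0,0],"angular":[0,0,0],"hand":-1}]'| grep -E 'ee_|ft'
python3 -m pendant '[{"translation":[0,0,-0.05],"angular":[0,0,0],"hand":-1},{"translation":[0,0,0],"angular":[0,0,0],"hand":-1}]'| grep -E 'ee_|ft'
python3 - <<'E'
from h import *
s=st()
im2=save('scene','s17.png')[130:290,120:290,::-1]
cv2.imwrite('pics/s17c.png',cv2.resize(im2,None,fx=3.5,fy=3.5,interpolation=cv2.INTER_CUBIC))
E
```

```text
ee_pos: [0.5183, -0.0518, 0.0928]
ft_force: [-1.8, 1.0, 2.5]
ee_pos: [0.5185, -0.0519, 0.0922]
ft_force: [-0.9, 0.8, 1.9]
ee_pos: [0.5185, -0.052, 0.0917]
ft_force: [1.0, 0.5, 0.5]
t 33.05 p [ 0.5185 -0.052   0.0917] q [ 0.104  0.667 -0.113  0.729] f [1.  0.5 0.5] w 0.0009
```

View pics/s17c.png

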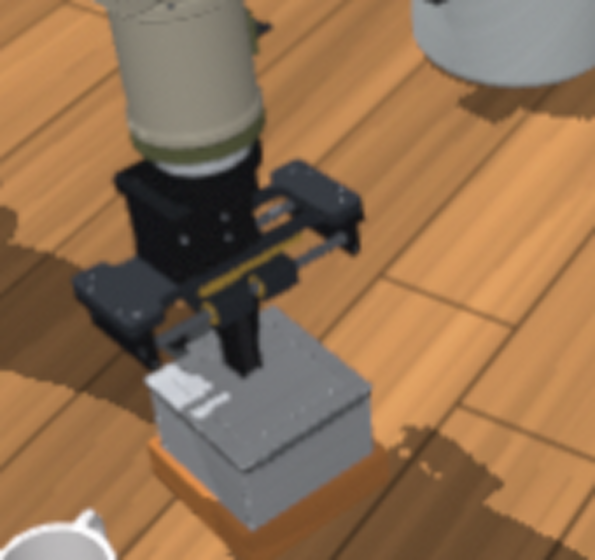

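The force peaked at about 9 N and then fell below the spring's 2 N, so the lid looks snapped in. I'll press a touch more to be sure, then lift off slowly and look.

```bash

python3 -m pendant '[{"translation":[0,0,-0.05],"angular":[0,0,0],"hand":-1},{"translation":[0,0,0],"angular":[0,0,0],"hand":-1}]'| grep -E 'ee_|ft'
python3 -m pendant '[{"translation":[0,0,-0.05],"angular":[0,0,0],"hand":-1},{"translation":[0,0,0],"angular":[0,0,0],"hand":-1}]'| grep -E 'ee_|ft'
python3 -m pendant '[{"translation":[0,0,-0.04],"angular":[0,0,0],"hand":-1},{"translation":[0,0,0],"angular":[0,0,0],"hand":-1}]'| grep -E 'ee_|ft'
```

```text
ee_pos: [0.5185, -0.0519, 0.0913]
ft_force: [-1.0, 0.1, -0.7]
ee_pos: [0.5186, -0.0519, 0.091]
ft_force: [-0.8, -0.3, 2.0]
ee_pos: [0.5185, -0.0519, 0.0905]
ft_force: [-0.7, -0.4, 2.8]
```

```bash

python3 -m pendant '[{"translation":[0,0,0.2],"angular":[0,0,0],"hand":-1},{"translation":[0,0,0.5],"angular":[0,0,0],"hand":-1},{"translation":[0,0,0],"angular":[0,0,0],"hand":-1}]'| grep -E 'ee_|ft'
python3 - <<'E'
from h import *
for i in range(3): r.camera('top'); st()
E
python3 -m pendant '[{"translation":[0,0,2],"angular":[0,0,0],"hand":-1},{"translation":[0,0,4],"angular":[0,0,0],"hand":-1},{"translation":[-2,1,4],"angular":[0,0,0],"hand":-1},{"translation":[-4,3,4],"angular":[0,0,0],"hand":-1},{"translation":[-4,4,3],"angular":[0,0,0],"hand":-1},{"translation":[-3,4,0],"angular":[0,0,0],"hand":-1},{"translation":[0,4,0],"angular":[0,0,0],"hand":-1},{"translation":[0,0,0],"angular":[0,0,0],"hand":-1},{"translation":[0,0,0],"angular":[0,0,0],"hand":-1},{"translation":[0,0,0],"angular":[0,0,0],"hand":-1}]'
python3 - <<'E'
from h import *
save('scene','s18.png'); save('top','t18.png'); st()
im=cv2.imread('pics/s18.png')[190:290,120:250];t=cv2.imread('pics/t18.png')[150:250,280:410]
cv2.imwrite('pics/f18.png',np.hstack([cv2.resize(q,(390,300),interpolation=cv2.INTER_CUBIC) for q in (im,t)]))
for n in ('mug','scoop','cooker'):
  for c in ('scene','top'):
    m=r.mark_of(c,n)
    if m: print(n,c,m[0])
E
```

```text
ee_pos: [0.5188, -0.0519, 0.0981]
ft_force: [-0.6, -0.0, 0.8]
t 34.05 p [ 0.5187 -0.0518  0.0979] q [ 0.104  0.667 -0.113  0.729] f [ 0.7 -0.6  0.1] w 0.0003
t 34.1 p [ 0.5186 -0.0518  0.0976] q [ 0.104  0.667 -0.113  0.729] f [-0.5  0.1  0.6] w 0.0008
t 34.15 p [ 0.5185 -0.0518  0.0975] q [ 0.104  0.667 -0.113  0.729] f [-0.6  0.1 -0.3] w 0.0008
time: 35.15
ee_pos: [0.4062, 0.0918, 0.2519]
eef_rot: [0.104, 0.667, -0.113, 0.729]
ft_force: [0.7, 0.2, -0.1]
width: 0.0006
t 35.25 p [0.4063 0.0917 0.252 ] q [ 0.104  0.667 -0.113  0.729] f [-0.7 -0.3  0.5] w 0.0007
mug scene {'point': [318.1, 143.0], 'confidence': 0.6}
mug top {'point': [208.1, 382.2], 'confidence': 0.87}
scoop scene {'point': [340.9, 204.3], 'confidence': 0.91}
scoop top {'point': [151.9, 383.9], 'confidence': 0.61}
cooker scene {'point': [138.5, 264.4], 'confidence': 0.84}
cooker top {'point': [233.4, 122.0], 'confidence': 0.84}
```

View pics/f18.png

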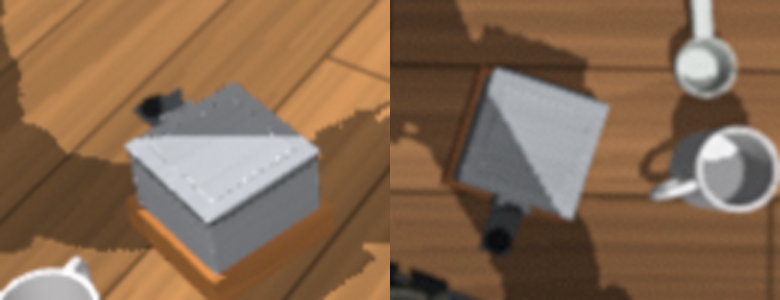

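View pics/s18.png

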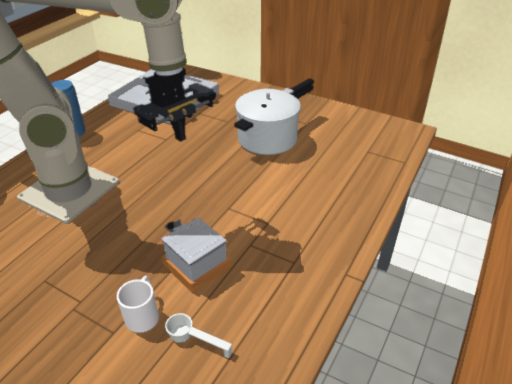

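The lid lies flat and shut in both views and has stayed so for over a second without contact. The mug, scoop and cooker marks are where they were, to within 3 px, and the robot is clear. I'll hand the job in.

```bash
python3 -c "
from h import *
print(r.close_job()); st()"
```

```text
the job is handed in; nothing more can be done
None
the job is handed in; nothing more can be done
```

The job is done and handed in at about 35 s of the 72 s allowed. The button opened the lid, the whistle weight stands upright in the tin, and the lid is pushed shut and latched.

**Forces:**
- **Button:** the highest reading was 3.5 N.
- **Lid:** readings peaked near 9 N downward (about 10 N with the sideways part). They then dropped below the lid spring's 2 N and rose to 2.8 N as the lid settled on its seal.
- **Weight:** it touched the tin floor at about 7 N.

These are readings between steps, so a brief peak in between could have been missed.

**Last checks:** More than a second after the finger let go, the lid lay flat in the scene and top pictures. The mug, scoop and cooker marks were within about 3 pixels of where they started, and the robot was touching nothing. After the lid shut I could not see the weight; it stood upright in the last wrist picture before that.

**What disagreed:**
- **Fingertips:** by feel and in the scene picture they end about 9 mm behind the TCP, not 25 mm ahead as specified. The search for the button therefore took longer.
- **Cork lift (L):** floor contact gave L ≈ 17 mm, while early picture estimates said about 9 mm. I used the felt value, and the lid shut within 1 mm of what it predicted.

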